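Blend ceramic pellets with a stirrer

ROBOT

A 7-joint arm with a two-finger parallel gripper is mounted at the origin on a cart in front of the work surface, level with it; the furniture and walls round the work are solid. World frame = base frame: x ahead of the robot, y to its left, z up, the work surface at z = 0. Lengths are in m, angles in rad, forces in N, time in s.
With the tool pointing down it reaches from about 0.4 to 0.875 m from the base axis. Payload 4.4 kg.
Tool frame: the origin (TCP) lies at the very end of the fingers, on their centre line; the grasp point (between the pads) lies env.tcp_to_grasp behind it (env.tcp_to_grasp is the distance from the TCP to the grasp point, in m); z points along the fingers, y is the direction in which the jaws open and shut (so a half turn about z gives the same grasp; the last joint's range is limited). The gripper opens to 85 mm and grips with 20 to 120 N. Pads are 22 mm wide; open, the fingers measure 114 mm over their backs; the gripper's body (76 mm by 85 mm) begins 54 mm behind the grasp point. The pads swing forward as they close: fully open they stand 13 mm farther back than shut.
Start: joints at [1.261, 0.628, 0.038, 1.517, -0.027, 0.996, -0.02], TCP at [0.157, -0.631, 0.231] pointing down, gripper open.
Joint ranges: [-3.06, 3.06], [-0.37, 2.12], [-1.25, 1.32], [0.18, 2.47], [-1.1, 4.24], [0.23, 1.98], [-2.94, 2.94]. Speed limits (rad/s): [2.57, 2.57, 3.14, 3.14, 3.14, 3.14, 3.14].

INTERFACE

Orientations are given as [roll, pitch, yaw] about the fixed x, y, z axes, in that order (R = Rz(yaw) Ry(pitch) Rx(roll)).
In Python, from station import sensors, optics, job, env gives the robot as it stands. The module is installed in compiled form; this text tells all that it offers.
- The arm moves only by the tool carry_out, never from a script. Its argument "targets" is a list of rows, each an object of numbers: "tx", "ty", "tz": the shift along the tool's x, y, z in cm; "rx", "ry", "rz": the turn, a rotation vector about the tool's x, y, z in degrees. In form: [{"tx": .., "ty": .., "tz": .., "rx": .., "ry": .., "rz": ..}, ...]. A call has 1 to 10 rows; each row shifts and turns the commanded pose from where the row before left it, along the tool's axes as they then stand; what a row does not reach is not made up. A row lasts 1/12 s, in which the tool goes at most 41.7 mm and 7.16 degrees, less where a joint would pass 70% of its speed; a pose out of reach is approached as far as the arm can. A call with a gripper value outside its range is refused whole. "claw" is the opening, from -1 (shut) to 1 (fully open), set as the call begins (left out, the last holds). The fingers move at their own pace and stop on an object; "grip_force" is the grip in N (left out, the last holds). Time passes only in rows, so rows that do not move let the fingers close. It gives the time, the measured TCP pose, the force and the opening at its end, in the units of the state.
- sensors.get_state(): the state, without advancing time (a new reading comes with each control period).
- optics.capture(name): name is "scene" or "top" or "wrist"; returns a dict with "image" (420x560x3 uint8, blue, green, red), "fov_y" (degrees; the focal length in pixels is half the picture's height over the tangent of half this angle, whatever the lens; pixels are square), "cx", "cy" (the principal point, pixels), "R" (3x3) and "t" (3): a world point X has camera coordinates R X + t. Camera axes: x right, y down, z forward; pixel columns grow to the right and rows downward; lengths in m; the calibration is good to about 2 mm. A picture is of the moment at which its call begins. There is no depth.
- job.close_job(): hands the job in, once; it reports no verdict.
The state is a dict: "time": time; "joints": joint angles; "joint_velocities": joint speeds; "effort": joint torques, N m; "ee_pos": TCP position; "tcp_rot": TCP orientation; "contact_force": force on the tool from outside, world axes, zero at the start; "moment": the same for the moment, N m; "finger_gap": finger opening in m.
Only numpy, scipy, OpenCV 4.12 (cv2) and the standard library are available. Lean on these libraries where they do the work, as an engineer would, in place of code of your own. Each camera call takes 0.05 s, during which the arm holds its last target.

TASK

Take the stirrer from its fork stand and blend the grinding pellets in the white dish with it: stir them wide and low, at least two full turns counter-clockwise seen from above, and go on until blue and orange pellets both lie on both sides of the black line across the dish's floor. Work gently: keep every pellet in the dish and the fingers off the pellets, and do not press hard on the dish, push it away or disturb the things around it. At the end hang the stirrer back in its fork by its collar and let go.

Things in the scene. Friction and masses are not known exactly. Their poses are not given: they have to be found in the camera images.
- dish: white round flat-bottomed porcelain dish, loose, 0.8 kg, open at the top: 118 mm outside diameter, wall 5 mm (108 mm inside), rim 38 mm high, inner floor 6 mm above its underside. A thin black line crosses its floor through the centre. Origin: centre of its underside; z up; the line runs along its y axis, so x tells the side of the line
- stirrer_grip (a point): point to grip the stirrer: middle of its black rubber handle (14 x 14 mm square, 64 mm long, faces along the frame's x and y), 140 mm above the stirrer's tip, 34 mm above the top of its collar; the handle ends 30 mm above this point. z points up. The stirrer (0.1 kg) hangs upright in the stand's fork at the start
- stirrer_tip (a point): lower end of the stirrer, on its axis: a steel paddle of two crossed upright blades (a plus sign seen from above, along the frame's x and y), 30 mm across, 4 mm thick, 18 mm high; above it a shaft 8 mm across. Lowered in the dish's middle it meets no pellet at the start: all lie 25 mm or more off centre. z points up the stirrer
- stirrer_collar (a point): centre of the underside of the stirrer's black round collar (52 mm across, 6 mm thick), 100 mm above its tip; hanging, the collar rests on the fork
- fork_seat (a point): where the collar's underside centre belongs: middle of the stand's fork, level with the prongs' top, 130 mm above the table. The fork is a flat U with a 36 mm slot, open along this frame's -x; red lips 3 mm high at the prongs' ends, 30 mm out. Shaft and paddle pass the slot, so the stirrer can be lifted straight up out of it, or over the lips and forward, and put back either way
- stand: steel stand, fixed to the table; carries the fork. Origin: on the table, straight below the fork seat; x points back to the post (50 mm behind the seat). Foot 116 x 100 mm, 8 mm thick; nothing on it is higher than the fork (its post's top included) except the hanging stirrer
- blue_0_center (a point): centre of blue ceramic pellet no. 0: a loose short cylinder with rounded edges, 12 mm across, 12 mm high, 11 g, in the dish (at the start all blue ones lie on the dish's +x side of the line, all orange ones on its -x side); it may tip over or roll. Stirring drives pellets out to the dish's wall, where the paddle catches them only if its axis runs 31 to 36 mm off the dish's centre
- blue_1_center (a point): centre of blue ceramic pellet no. 1: a loose short cylinder with rounded edges, 12 mm across, 12 mm high, 11 g, in the dish (at the start all blue ones lie on the dish's +x side of the line, all orange ones on its -x side); it may tip over or roll. Stirring drives pellets out to the dish's wall, where the paddle catches them only if its axis runs 31 to 36 mm off the dish's centre
- blue_2_center (a point): centre of blue ceramic pellet no. 2: a loose short cylinder with rounded edges, 12 mm across, 12 mm high, 11 g, in the dish (at the start all blue ones lie on the dish's +x side of the line, all orange ones on its -x side); it may tip over or roll. Stirring drives pellets out to the dish's wall, where the paddle catches them only if its axis runs 31 to 36 mm off the dish's centre
- blue_3_center (a point): centre of blue ceramic pellet no. 3: a loose short cylinder with rounded edges, 12 mm across, 12 mm high, 11 g, in the dish (at the start all blue ones lie on the dish's +x side of the line, all orange ones on its -x side); it may tip over or roll. Stirring drives pellets out to the dish's wall, where the paddle catches them only if its axis runs 31 to 36 mm off the dish's centre
- orange_0_center (a point): centre of orange ceramic pellet no. 0: a loose short cylinder with rounded edges, 12 mm across, 12 mm high, 11 g, in the dish (at the start all blue ones lie on the dish's +x side of the line, all orange ones on its -x side); it may tip over or roll. Stirring drives pellets out to the dish's wall, where the paddle catches them only if its axis runs 31 to 36 mm off the dish's centre
- orange_1_center (a point): centre of orange ceramic pellet no. 1: a loose short cylinder with rounded edges, 12 mm across, 12 mm high, 11 g, in the dish (at the start all blue ones lie on the dish's +x side of the line, all orange ones on its -x side); it may tip over or roll. Stirring drives pellets out to the dish's wall, where the paddle catches them only if its axis runs 31 to 36 mm off the dish's centre
- orange_2_center (a point): centre of orange ceramic pellet no. 2: a loose short cylinder with rounded edges, 12 mm across, 12 mm high, 11 g, in the dish (at the start all blue ones lie on the dish's +x side of the line, all orange ones on its -x side); it may tip over or roll. Stirring drives pellets out to the dish's wall, where the paddle catches them only if its axis runs 31 to 36 mm off the dish's centre
- orange_3_center (a point): centre of orange ceramic pellet no. 3: a loose short cylinder with rounded edges, 12 mm across, 12 mm high, 11 g, in the dish (at the start all blue ones lie on the dish's +x side of the line, all orange ones on its -x side); it may tip over or roll. Stirring drives pellets out to the dish's wall, where the paddle catches them only if its axis runs 31 to 36 mm off the dish's centre
- specimen_cup: a lidded specimen cup with a yellow lid, 63 mm across, 65 mm high, at the back; a bystander. Origin: centre of its underside
- buffer_bottle: a white bottle with a blue cap, 53 mm across, 122 mm high, at the back; a bystander. Origin: centre of its underside
- label_tape: a roll of cream tape lying flat, 62 mm across, 19 mm high, at the left; a bystander. Origin: centre of its underside

How it is judged:
On the way, in this order (a step that is already met when the one before it is completed fails the run):
1. the stirrer is lifted off its fork (distance between stirrer_collar and fork_seat above 0.05 m), for 0.1 s.
2. the stirrer's tip passes, down among the pellets (within 12 mm of the dish floor) and over 12 mm off centre, the dish's +x side (z of stirrer_tip in the frame of dish between 0 and 0.018 m and horizontal distance between stirrer_tip and dish below 0.054 m and x of stirrer_tip in the frame of dish above 0.012 m and y of stirrer_tip in the frame of dish between -0.012 and 0.012 m).
3. the stirrer's tip passes, down among the pellets (within 12 mm of the dish floor) and over 12 mm off centre, the dish's +y side (z of stirrer_tip in the frame of dish between 0 and 0.018 m and horizontal distance between stirrer_tip and dish below 0.054 m and y of stirrer_tip in the frame of dish above 0.012 m and x of stirrer_tip in the frame of dish between -0.012 and 0.012 m).
4. the stirrer's tip passes, down among the pellets (within 12 mm of the dish floor) and over 12 mm off centre, the dish's -x side (z of stirrer_tip in the frame of dish between 0 and 0.018 m and horizontal distance between stirrer_tip and dish below 0.054 m and x of stirrer_tip in the frame of dish below -0.012 m and y of stirrer_tip in the frame of dish between -0.012 and 0.012 m).
5. the stirrer's tip passes, down among the pellets (within 12 mm of the dish floor) and over 12 mm off centre, the dish's -y side (z of stirrer_tip in the frame of dish between 0 and 0.018 m and horizontal distance between stirrer_tip and dish below 0.054 m and y of stirrer_tip in the frame of dish below -0.012 m and x of stirrer_tip in the frame of dish between -0.012 and 0.012 m).
6. the stirrer's tip passes, down among the pellets (within 12 mm of the dish floor) and over 12 mm off centre, the dish's +x side again, a full counter-clockwise turn (all of step 2).
At the end, for the whole second after the job is handed in: Each side of the dish's line holds a blue and an orange pellet centre; all eight are in the dish (within 54 mm of its axis, below its rim), at rest; the dish is level; the stirrer hangs upright within 7 degrees, collar within 10 mm sideways and 11 mm in all of the fork's seat, at rest (horizontal distance between stirrer_collar and fork_seat below 0.01 m and distance between stirrer_collar and fork_seat below 0.011 m and angle between stirrer_tip's own z axis and vertical below 0.12 rad and linear speed of each of stirrer, blue_0, blue_1, blue_2, blue_3, orange_0, orange_1, orange_2, orange_3 below 0.03 m/s and x of any of blue_0_center, blue_1_center, blue_2_center, blue_3_center in the frame of dish below 0 m and x of any of blue_0_center, blue_1_center, blue_2_center, blue_3_center in the frame of dish above 0 m and x of any of orange_0_center, orange_1_center, orange_2_center, orange_3_center in the frame of dish below 0 m and x of any of orange_0_center, orange_1_center, orange_2_center, orange_3_center in the frame of dish above 0 m and horizontal distance between each of blue_0_center, blue_1_center, blue_2_center, blue_3_center, orange_0_center, orange_1_center, orange_2_center, orange_3_center and dish below 0.054 m and z of blue_0_center in the frame of dish between 0 and 0.035 m and z of blue_1_center in the frame of dish between 0 and 0.035 m and z of blue_2_center in the frame of dish between 0 and 0.035 m and z of blue_3_center in the frame of dish between 0 and 0.035 m and z of orange_0_center in the frame of dish between 0 and 0.035 m and z of orange_1_center in the frame of dish between 0 and 0.035 m and z of orange_2_center in the frame of dish between 0 and 0.035 m and z of orange_3_center in the frame of dish between 0 and 0.035 m and angle between dish's own z axis and vertical below 0.05 rad and linear speed of dish below 0.02 m/s); the robot touches nothing.
It fails at once if a bystander is pushed more than 20 mm (distance of any of specimen_cup, buffer_bottle, label_tape from where it was at the start of the episode above 0.02 m).
It fails at once if the dish is pushed more than 40 mm from its place (distance of dish from where it was at the start of the episode above 0.04 m).
It fails at once if the stirrer presses on the dish with more than 35 N (contact force between stirrer and dish above 35 N).
It fails at once if the fingers touch a pellet (contact force between the fingers and blue_0 above 0.5 N or contact force between the fingers and blue_1 above 0.5 N or contact force between the fingers and blue_2 above 0.5 N or contact force between the fingers and blue_3 above 0.5 N or contact force between the fingers and orange_0 above 0.5 N or contact force between the fingers and orange_1 above 0.5 N or contact force between the fingers and orange_2 above 0.5 N or contact force between the fingers and orange_3 above 0.5 N).
It also fails if it takes over 61 s, if anything falls off the work surface, if the arm or the gripper's body presses on something with over 40 N, if the wrist force passes 120 N, or if a joint passes its speed limit or range.

## Working session

There is one attempt and no reset: what is moved stays moved. The work goes in short steps, Python scripts to look and compute and a tool call to move; the robot and the scene stay as the last step left them, time stands still between calls to the robot, and variables do not carry over. Pictures are saved under pics/ and viewed, and the job is handed in when it is done.

Besides the shell and the picture viewer there is one more tool, called after "Request:" as a command line: name --argument value ..., lists and objects as JSON in quotes. carry_out: Moves the arm, as the interface text tells. Its arguments: {"type":"object","properties":{"targets":{"type":"array","items":{"type":"object","properties":{"tx":{"type":"number"},"ty":{"type":"number"},"tz":{"type":"number"},"rx":{"type":"number"},"ry":{"type":"number"},"rz":{"type":"number"}}}},"claw":{"type":"number"},"grip_force":{"type":"number"}},"required":["targets"]}

```bash
mkdir -p pics
python3 - <<'E'
from station import sensors, optics, env
import cv2
s=sensors.get_state(); print(s); print(env.tcp_to_grasp)
for n in ["scene","top","wrist"]:
    c=optics.capture(n); cv2.imwrite(f"pics/{n}0.png",c["image"]); print(n,c["fov_y"],c["cx"],c["cy"],c["R"].round(4).tolist(),c["t"].round(4).tolist(), [k for k in c])
E
```

```text
{'time': 0.0, 'joints': array([ 1.26118863,  0.62933043,  0.03841478,  1.51838758, -0.02697822,
        0.9963335 , -0.02002434]), 'joint_velocities': array([-0.00019223, -0.00212255,  0.00045479,  0.00102623,  0.00310085,
        0.00041696,  0.00103023]), 'effort': array([-2.15667596e-04, -5.63405585e+01,  1.22576125e+00, -1.93445849e+01,
        1.08869458e-02,  1.04131954e-02,  1.08301779e-05]), 'ee_pos': array([ 0.1567901 , -0.63013963,  0.23039254]), 'tcp_rot': array([-3.13965127e+00,  2.78445088e-05,  2.43816779e-01]), 'contact_force': array([1.06563743, 0.20339518, 0.52036666]), 'moment': array([-0.06375683, -0.01250644,  0.05035253]), 'finger_gap': 0.08527092339351112}
0.0187
scene 47.38180819107004 282.3054784888335 209.44270180523083 [[-0.6384, -0.7697, -0.0004], [-0.3922, 0.3257, -0.8603], [0.6623, -0.549, -0.5098]] [0.5151, 0.2114, 0.7031] ['image', 'fov_y', 'cx', 'cy', 'R', 't']
top 51.78768558809181 282.4301493775483 213.09967144157685 [[-0.028, -0.9996, 0.0053], [-0.9824, 0.0265, -0.1848], [0.1846, -0.0104, -0.9828]] [0.263, 0.5152, 1.0895] ['image', 'fov_y', 'cx', 'cy', 'R', 't']
wrist 60.21310498529093 278.28759014471177 209.41448059253955 [[0.2406, -0.9706, -0.0017], [-0.9264, -0.2302, 0.2981], [-0.2898, -0.0701, -0.9545]] [-0.6488, -0.0393, 0.3798] ['image', 'fov_y', 'cx', 'cy', 'R', 't']
```

View pics/scene0.png

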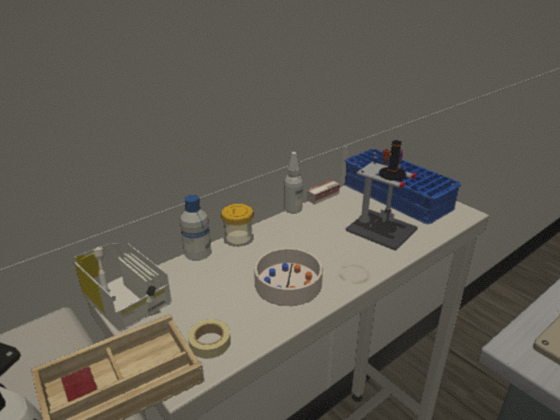

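View pics/top0.png

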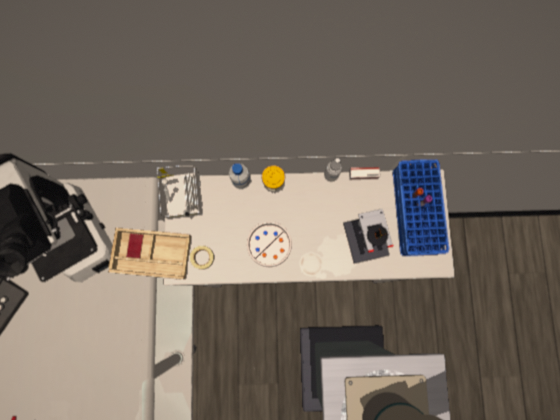

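View pics/wrist0.png

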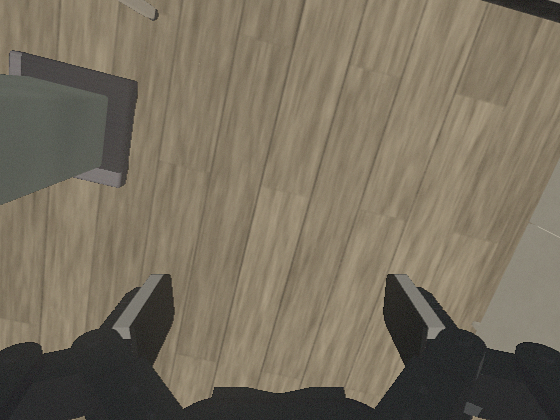

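```bash
cat > h.py <<'E'
import numpy as np, cv2
from station import sensors, optics, env
def cam(n):
    c=optics.capture(n); c["f"]=210/np.tan(np.radians(c["fov_y"]/2)); return c
def ray(c,u,v):
    d=np.array([(u-c["cx"])/c["f"],(v-c["cy"])/c["f"],1.]); R=np.array(c["R"]);return -R.T@np.array(c["t"]), R.T@d
def onz(c,u,v,z):
    o,d=ray(c,u,v); return o+d*(z-o[2])/d[2]
def proj(c,X):
    p=np.array(c["R"])@np.array(X)+c["t"]; return c["f"]*p[:2]/p[2]+[c["cx"],c["cy"]]
def crop(c,u0,v0,u1,v1,k,fn):
    cv2.imwrite(fn,cv2.resize(c["image"][v0:v1,u0:u1],None,fx=k,fy=k,interpolation=cv2.INTER_CUBIC))
E
python3 - <<'E'
from h import *
c=cam("top"); crop(c,340,195,410,265,8,"pics/tf.png"); crop(c,240,215,300,275,9,"pics/td.png")
c=cam("scene"); crop(c,330,130,430,250,5,"pics/sf.png");crop(c,245,245,335,305,8,"pics/sd.png")
E
```

```text
(no output)
```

View pics/tf.png

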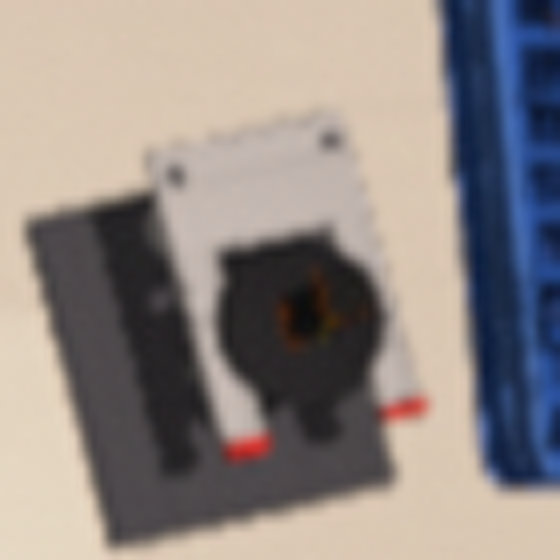

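View pics/td.png

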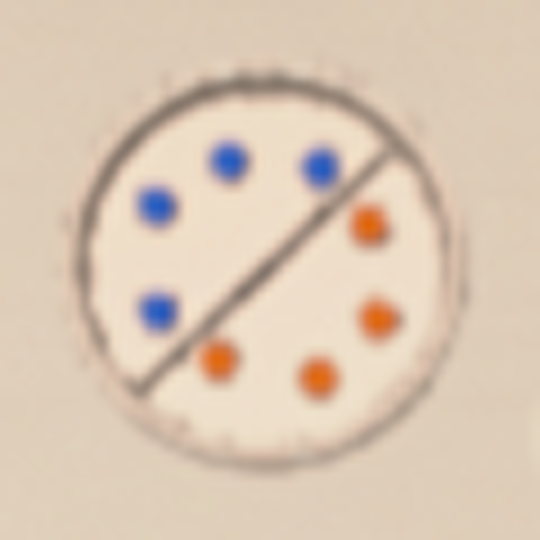

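View pics/sf.png

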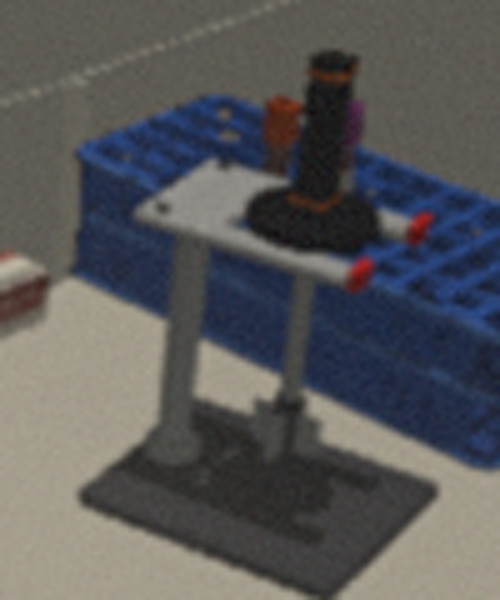

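View pics/sd.png

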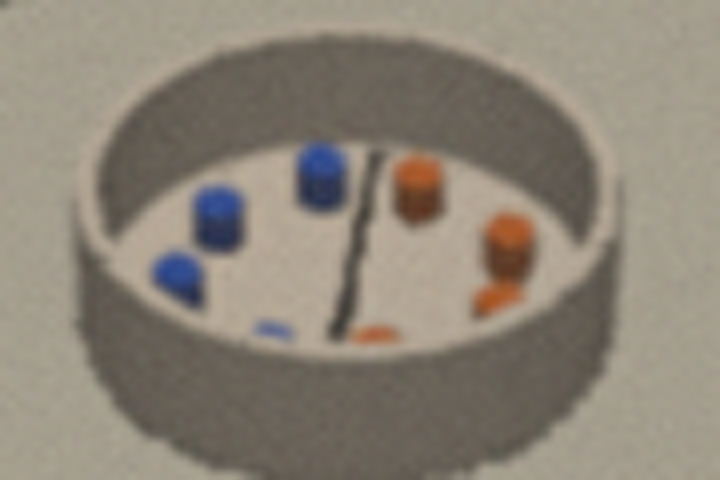

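```bash
cat > m.py <<'E'
from h import *
t=cam("top"); s=cam("scene")
def T(u,v,k,o): return ((u+.5)/k-.5+o[0],(v+.5)/k-.5+o[1])
tf=lambda u,v:T(u,v,8,(340,195)); td=lambda u,v:T(u,v,9,(240,215))
sf=lambda u,v:T(u,v,5,(330,130)); sd=lambda u,v:T(u,v,8,(245,245))
P=lambda n,x:print(n,np.round(x,4))
P("handle top t",onz(t,*tf(303,313),.200)); P("handle top s",onz(s,*sf(333,62),.200))
P("collar t",onz(t,*tf(300,318),.136)); P("collar s",onz(s,*sf(314,217),.135))
a=onz(t,*tf(248,447),.132);b=onz(t,*tf(405,408),.132)
P("lips t",[a,b]); a2=onz(s,*sf(360,273),.132);b2=onz(s,*sf(418,228),.132);P("lips s",[a2,b2])
e=onz(t,*tf(177,176),.131);f=onz(t,*tf(330,140),.131);P("bolts",[e,f])
d=(e+f-a-b)[:2]; P("stand yaw deg from bolts",np.degrees(np.arctan2(d[1],d[0])))
d=(a-b)[:2];P("from lips (y axis)",np.degrees(np.arctan2(d[1],d[0]))-90)
P("dish rim t",onz(t,*td(267,272),.038)); 
# rim scene: outer left 80,right 620; top 30,bottom ~358 (inner) 
P("dish s",onz(s,*sd(348,197),.038))
l=[onz(t,*td(140,392),.006),onz(t,*td(393,150),.006)]; P("line",l);P("mid",(l[0]+l[1])/2); d=(l[1]-l[0]);P("line ang",np.degrees(np.arctan2(d[1],d[0])))
for p in [(157,207),(229,162),(321,168),(159,312),(369,226),(379,319),(319,379),(220,360)]: P("pel",onz(t,*td(*p),.018))
E
python3 m.py
```

```text
handle top t [0.4406 0.0378 0.2   ]
handle top s [0.4416 0.032  0.2   ]
collar t [0.4477 0.024  0.136 ]
collar s [0.4437 0.0285 0.135 ]
lips t [[ 0.4098  0.0413  0.132 ]
 [ 0.4202 -0.0065  0.132 ]]
lips s [[4.068e-01 4.700e-02 1.320e-01]
 [4.160e-01 4.000e-04 1.320e-01]]
bolts [[0.4928 0.0573 0.131 ]
 [0.5026 0.01   0.131 ]]
stand yaw deg from bolts 11.1094
from lips (y axis) 12.253
dish rim t [0.4407 0.2855 0.038 ]
dish s [0.4392 0.2922 0.038 ]
line [[0.4096 0.3246 0.006 ]
 [0.4801 0.2475 0.006 ]]
mid [0.4449 0.2861 0.006 ]
line ang -47.5913
pel [0.4632 0.3181 0.018 ]
pel [0.4761 0.2964 0.018 ]
pel [0.4735 0.2692 0.018 ]
pel [0.432 0.318 0.018]
pel [0.4558 0.2554 0.018 ]
pel [0.4282 0.2532 0.018 ]
pel [0.411  0.2713 0.018 ]
pel [0.4174 0.3003 0.018 ]
```

Run:
```python
from h import *
t=cam("top"); s=cam("scene")
for n,c in(("top",t),("scene",s)):
    print(n,"C",(-np.array(c["R"]).T@c["t"]).round(3))
    for z in (.03,.13,.136,.142,.2):
        p=proj(c,[.4477,.024,z]); o=((p-[340,195])*8 if n=="top" else (p-[330,130])*5); print(z,p.round(1),o.round(0))
    # table edges straightness view
cv2.imwrite("pics/t2.png",cv2.resize(t["image"][150:300,140:470],None,fx=2.4,fy=2.4,interpolation=cv2.INTER_CUBIC))
```

```text
top C [0.312 0.261 1.165]
0.03 [368.2 239.8] [226. 358.]
0.13 [376.5 234.6] [292. 317.]
0.136 [377.1 234.3] [297. 314.]
0.142 [377.6 234. ] [301. 312.]
0.2 [383.3 230.4] [347. 283.]
scene C [-0.054  0.714  0.541]
0.03 [386.2 218.2] [281. 441.]
0.13 [391.9 174. ] [310. 220.]
0.136 [392.3 171.2] [312. 206.]
0.142 [392.7 168.3] [313. 192.]
0.2 [396.3 139.9] [332.  50.]
```

View pics/t2.png

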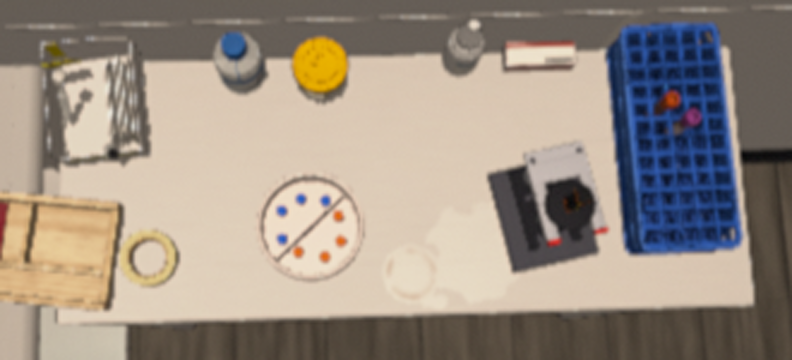

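Request:
carry_out --targets '[{"tx": 2.9,"ty": -1.4,"tz": -0.8},{"tx": 2.9,"ty": -1.4,"tz": -0.8},{"tx": 2.9,"ty": -1.4,"tz": -0.8},{"tx": 2.9,"ty": -1.4,"tz": -0.8},{"tx": 2.9,"ty": -1.4,"tz": -0.8},{"tx": 2.9,"ty": -1.4,"tz": -0.8},{"tx": 2.9,"ty": -1.4,"tz": -0.8},{"tx": 2.9,"ty": -1.4,"tz": -0.8},{"tx": 2.9,"ty": -1.4,"tz": -0.8},{"tx": 2.9,"ty": -1.4,"tz": -0.8}]' --claw 1

```text
invalid input at $.targets[0]: expected keys tx, ty, tz, rx, ry, rz
```

Run:
```python
from h import *
s=sensors.get_state(); print(s["time"],s["joints"].round(3),s["ee_pos"].round(4),s["tcp_rot"].round(4))
c=cam("wrist"); print((-np.array(c["R"]).T@c["t"]).round(3)-s["ee_pos"])
```

```text
0.45 [ 1.261  0.628  0.039  1.517 -0.027  0.996 -0.02 ] [ 0.1569 -0.6307  0.2312] [-3.1414 -0.      0.2437]
[0.07310567 0.01874771 0.14276822]
```

Request:
carry_out --targets '[{"tx": 2.9,"ty": -1.4,"tz": -0.8,"rx": 0,"ry": 0,"rz": 0},{"tx": 2.9,"ty": -1.4,"tz": -0.8,"rx": 0,"ry": 0,"rz": 0},{"tx": 2.9,"ty": -1.4,"tz": -0.8,"rx": 0,"ry": 0,"rz": 0},{"tx": 2.9,"ty": -1.4,"tz": -0.8,"rx": 0,"ry": 0,"rz": 0},{"tx": 2.9,"ty": -1.4,"tz": -0.8,"rx": 0,"ry": 0,"rz": 0},{"tx": 2.9,"ty": -1.4,"tz": -0.8,"rx": 0,"ry": 0,"rz": 0},{"tx": 2.9,"ty": -1.4,"tz": -0.8,"rx": 0,"ry": 0,"rz": 0},{"tx": 2.9,"ty": -1.4,"tz": -0.8,"rx": 0,"ry": 0,"rz": 0},{"tx": 2.9,"ty": -1.4,"tz": -0.8,"rx": 0,"ry": 0,"rz": 0},{"tx": 2.9,"ty": -1.4,"tz": -0.8,"rx": 0,"ry": 0,"rz": 0}]' --claw 1

```text
time: 1.33
ee_pos: [0.4056, -0.4238, 0.3119]
tcp_rot: [3.141, -0.0, 0.244]
contact_force: [1.0, -1.5, -0.1]
finger_gap: 0.0854
```

```bash
cat > go.py <<'E'
import sys
from h import *
from scipy.spatial.transform import Rotation as Ro
s=sensors.get_state(); print(round(s["time"],2),s["joints"].round(3),s["ee_pos"].round(4),s["tcp_rot"].round(4),"F",s["contact_force"].round(1),"gap",round(s["finger_gap"],4))
if len(sys.argv)>3:
    R=Ro.from_euler("xyz",s["tcp_rot"]).as_matrix()
    d=R.T@(np.array(list(map(float,sys.argv[1:4])))-s["ee_pos"]); print("tool shift cm",(d*100).round(2),"norm",np.linalg.norm(d*100).round(2))
E
python3 go.py .445 .026 .30
```

```text
1.33 [ 0.747  0.457  0.02   1.593 -0.01   1.091 -0.558] [ 0.4056 -0.4238  0.3119] [ 3.1412e+00 -2.0000e-04  2.4370e-01] F [ 1.  -1.5 -0.1] gap 0.0854
tool shift cm [ 14.68 -42.7    1.18] norm 45.16
```

Request:
carry_out --targets '[{"tx": 1.3,"ty": -3.8,"tz": 0,"rx": 0,"ry": 0,"rz": 0},{"tx": 1.3,"ty": -3.8,"tz": 0,"rx": 0,"ry": 0,"rz": 0},{"tx": 1.3,"ty": -3.8,"tz": 0,"rx": 0,"ry": 0,"rz": 0},{"tx": 1.3,"ty": -3.8,"tz": 0,"rx": 0,"ry": 0,"rz": 0},{"tx": 1.3,"ty": -3.8,"tz": 0,"rx": 0,"ry": 0,"rz": 0},{"tx": 1.3,"ty": -3.8,"tz": 0,"rx": 0,"ry": 0,"rz": 0},{"tx": 1.3,"ty": -3.8,"tz": 0,"rx": 0,"ry": 0,"rz": 0},{"tx": 1.3,"ty": -3.8,"tz": 0,"rx": 0,"ry": 0,"rz": 0},{"tx": 1.3,"ty": -3.8,"tz": 0,"rx": 0,"ry": 0,"rz": 0},{"tx": 1.3,"ty": -3.8,"tz": 0,"rx": 0,"ry": 0,"rz": 0}]'

```text
time: 2.17
ee_pos: [0.4388, -0.023, 0.3118]
tcp_rot: [3.141, -0.001, 0.244]
contact_force: [2.1, 0.1, -0.2]
finger_gap: 0.0855
```

Request:
carry_out --targets '[{"tx": 0.8,"ty": -2.3,"tz": 0.6,"rx": 0,"ry": 0,"rz": 1},{"tx": 0.8,"ty": -2.2,"tz": 0.6,"rx": 0,"ry": 0,"rz": 1},{"tx": 0,"ty": 0,"tz": 0,"rx": 0,"ry": 0,"rz": 0.5},{"tx": 0,"ty": 0,"tz": 0,"rx": 0,"ry": 0,"rz": 0},{"tx": 0,"ty": 0,"tz": 0,"rx": 0,"ry": 0,"rz": 0}]'

```text
time: 2.58
ee_pos: [0.4441, 0.0219, 0.2994]
tcp_rot: [3.141, 0.0, 0.2]
contact_force: [0.5, 0.9, -1.1]
finger_gap: 0.0853
```

```bash
python3 go.py .445 .026 .30
python3 - <<'E'
from h import *
c=cam("wrist"); cv2.imwrite("pics/w1.png",c["image"])
for z in (.03,.13,.142,.2): print(z,proj(c,[.445,.026,z]).round(1))
E
```

```text
2.58 [ 0.011  0.252 -0.156  1.961  0.049  0.932 -1.54 ] [0.4441 0.0219 0.2994] [3.1409 0.     0.1999] F [ 0.5  0.9 -1.1] gap 0.0853
tool shift cm [ 0.17 -0.38 -0.06] norm 0.42
0.03 [275.  163.4]
0.13 [274.1 183.4]
0.142 [274.  186.6]
0.2 [273.1 206.4]
```

View pics/w1.png

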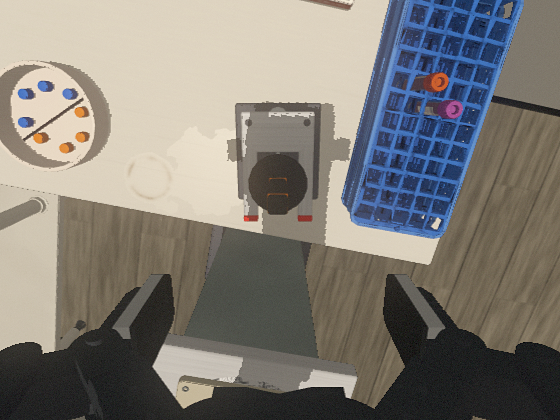

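Run:
```python
from h import *
im=cv2.imread("pics/w1.png")
a=im[95:230,225:335]; a=cv2.convertScaleAbs(a,alpha=1.8,beta=20)
cv2.imwrite("pics/w1a.png",cv2.resize(a,None,fx=4.4,fy=4.4,interpolation=cv2.INTER_CUBIC))
cv2.imwrite("pics/w1b.png",cv2.resize(im[50:180,0:120],None,fx=4.6,fy=4.6,interpolation=cv2.INTER_CUBIC))
```

```text
(no output)
```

View pics/w1a.png

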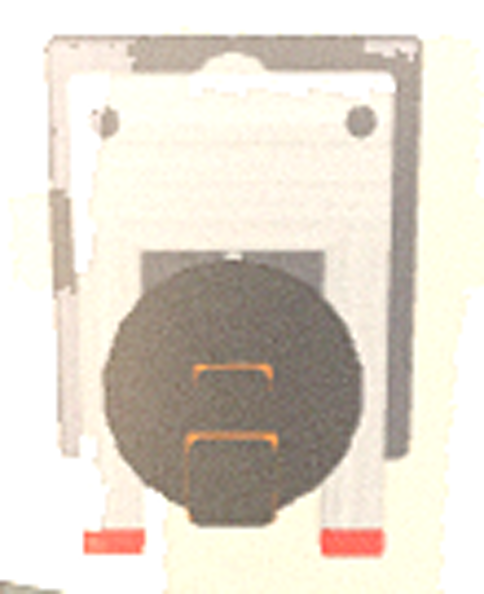

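View pics/w1b.png

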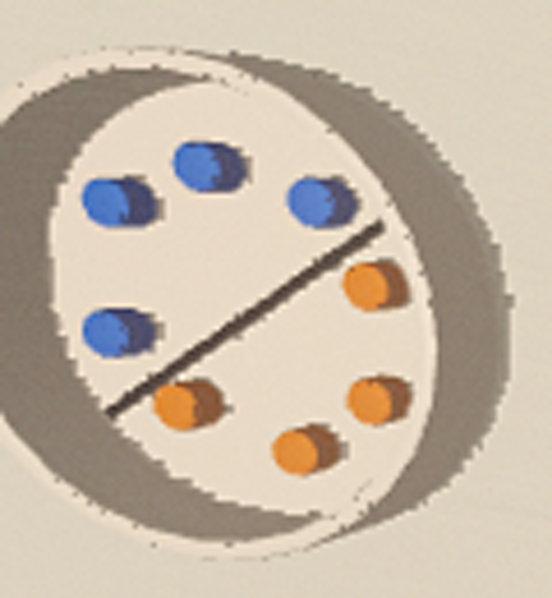

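```bash
cat > m2.py <<'E'
from h import *
c=cam("wrist"); k=4.4
A=lambda u,v,z:onz(c,(u+.5)/k-.5+225,(v+.5)/k-.5+95,z).round(4)
print("htop",A(232,480,.2)); print("collar",A(232,388,.136)); 
L=[A(114,541,.133),A(352,541,.133)]; print("lips",L,"mid",(L[0]+L[1])/2)
B=[A(107,121,.13),A(361,121,.13)];print("bolts",B)
a,b=A(82,541,.133),A(385,541,.133);print("span",np.linalg.norm(a-b))
d=(L[0]-L[1]);print("yaw",np.degrees(np.arctan2(d[1],d[0]))-90); d=B[0]-B[1];print(np.degrees(np.arctan2(d[1],d[0]))-90)
k2=4.6
D=lambda u,v,z:onz(c,(u+.5)/k2-.5,(v+.5)/k2-.5+50,z).round(4)
l=[D(108,413,.006),D(381,226,.006)]; d=l[1]-l[0]; print("line",l,"mid",(l[0]+l[1])/2,np.linalg.norm(d),np.degrees(np.arctan2(d[1],d[0])))
for p in [(112,202),(200,166),(315,202),(110,333),(368,287),(372,400),(298,451),(180,405)]: print("pel",D(*p,.018))
E
python3 m2.py
```

```text
htop [0.4476 0.023  0.2   ]
collar [0.4475 0.0231 0.136 ]
lips [array([0.4107, 0.0404, 0.133 ]), array([ 0.4202, -0.0073,  0.133 ])] mid [0.41545 0.01655 0.133  ]
bolts [array([0.4927, 0.0565, 0.13  ]), array([0.5022, 0.009 , 0.13  ])]
span 0.062011934335255176
yaw 11.263726210236314
11.309932474020158
line [array([0.4102, 0.3243, 0.006 ]), array([0.4709, 0.2569, 0.006 ])] mid [0.44055 0.2906  0.006  ] 0.09070418953940326 -47.99400662162625
pel [0.465  0.3149 0.018 ]
pel [0.4776 0.2941 0.018 ]
pel [0.4746 0.2667 0.018 ]
pel [0.4333 0.3157 0.018 ]
pel [0.457  0.2534 0.018 ]
pel [0.4295 0.2514 0.018 ]
pel [0.4129 0.2693 0.018 ]
pel [0.4187 0.2986 0.018 ]
```

Request:
carry_out --targets '[{"tx": 0.35,"ty": 0,"tz": 2,"rx": 0,"ry": 0,"rz": 0},{"tx": 0,"ty": 0,"tz": 2,"rx": 0,"ry": 0,"rz": 0},{"tx": 0,"ty": 0,"tz": 2,"rx": 0,"ry": 0,"rz": 0},{"tx": 0,"ty": 0,"tz": 2,"rx": 0,"ry": 0,"rz": 0},{"tx": 0,"ty": 0,"tz": 2,"rx": 0,"ry": 0,"rz": 0},{"tx": 0,"ty": 0,"tz": 2,"rx": 0,"ry": 0,"rz": 0.2},{"tx": 0,"ty": 0,"tz": 1.5,"rx": 0,"ry": 0,"rz": 0},{"tx": 0,"ty": 0,"tz": 1.3,"rx": 0,"ry": 0,"rz": 0},{"tx": 0,"ty": 0,"tz": 0,"rx": 0,"ry": 0,"rz": 0},{"tx": 0,"ty": 0,"tz": 0,"rx": 0,"ry": 0,"rz": 0}]'

```text
time: 3.52
ee_pos: [0.4474, 0.0224, 0.1512]
tcp_rot: [3.141, 0.001, 0.195]
contact_force: [0.8, 0.4, 1.3]
finger_gap: 0.0858
```

```bash
python3 go.py .4475 .023 .1513
python3 - <<'E'
from h import *
c=cam("wrist"); cv2.imwrite("pics/w2.png",c["image"])
E
```

```text
3.52 [-0.024  0.48  -0.124  2.14   0.114  0.529 -1.608] [0.4474 0.0224 0.1512] [3.1413e+00 1.0000e-03 1.9500e-01] F [0.8 0.4 1.3] gap 0.0858
tool shift cm [ 0.02 -0.06 -0.01] norm 0.06
```

View pics/w2.png

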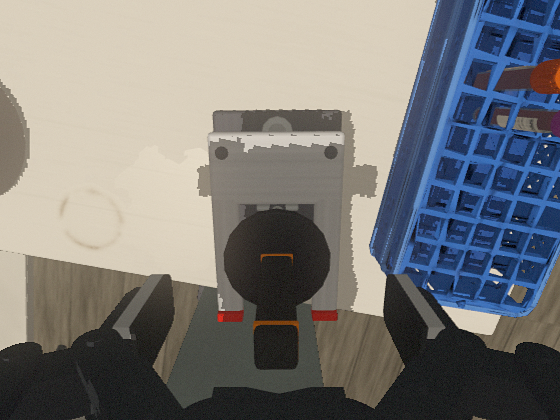

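Request:
carry_out --targets '[{"tx": 0,"ty": 0,"tz": 0,"rx": 0,"ry": 0,"rz": 0},{"tx": 0,"ty": 0,"tz": 0,"rx": 0,"ry": 0,"rz": 0},{"tx": 0,"ty": 0,"tz": 0,"rx": 0,"ry": 0,"rz": 0},{"tx": 0,"ty": 0,"tz": 0,"rx": 0,"ry": 0,"rz": 0},{"tx": 0,"ty": 0,"tz": 0,"rx": 0,"ry": 0,"rz": 0},{"tx": 0,"ty": 0,"tz": 0,"rx": 0,"ry": 0,"rz": 0},{"tx": 0,"ty": 0,"tz": 0,"rx": 0,"ry": 0,"rz": 0},{"tx": 0,"ty": 0,"tz": 0,"rx": 0,"ry": 0,"rz": 0}]' --claw -1 --grip_force 80

```text
time: 4.23
ee_pos: [0.4477, 0.0234, 0.1517]
tcp_rot: [3.141, -0.0, 0.197]
contact_force: [-1.4, -0.1, 5.3]
finger_gap: 0.0131
```

```bash
python3 go.py .4475 .023 .1513
python3 - <<'E'
from h import *
c=cam("wrist"); cv2.imwrite("pics/w3.png",c["image"])
E
```

```text
4.23 [-0.025  0.479 -0.125  2.14   0.114  0.528 -1.609] [0.4477 0.0234 0.1517] [ 3.1414e+00 -5.0000e-04  1.9670e-01] F [-1.4 -0.1  5.3] gap 0.0131
tool shift cm [-0.02  0.04  0.04] norm 0.06
```

View pics/w3.png

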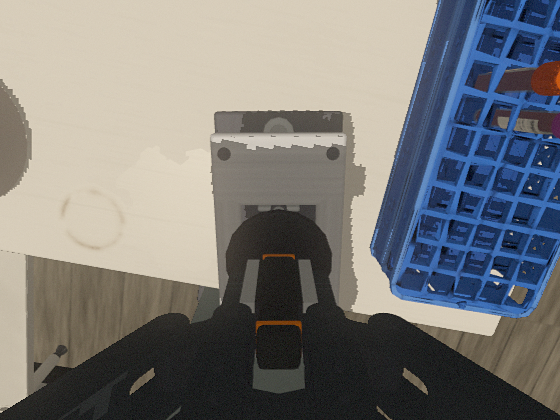

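Request:
carry_out --targets '[{"tx": 0,"ty": 0,"tz": -0.5,"rx": 0,"ry": 0,"rz": 0},{"tx": 0,"ty": 0,"tz": -1,"rx": 0,"ry": 0,"rz": 0},{"tx": 0,"ty": 0,"tz": -1.5,"rx": 0,"ry": 0,"rz": 0},{"tx": 0,"ty": 0,"tz": -2,"rx": 0,"ry": 0,"rz": 0},{"tx": 0,"ty": 0,"tz": -2,"rx": 0,"ry": 0,"rz": 0},{"tx": 0,"ty": 0,"tz": -2,"rx": 0,"ry": 0,"rz": 0},{"tx": 0,"ty": 0,"tz": -2,"rx": 0,"ry": 0,"rz": 0},{"tx": 0,"ty": 0,"tz": -2,"rx": 0,"ry": 0,"rz": 0},{"tx": 0,"ty": 0,"tz": -1,"rx": 0,"ry": 0,"rz": 0},{"tx": 0,"ty": 0,"tz": 0,"rx": 0,"ry": 0,"rz": 0}]'

```text
time: 5.12
ee_pos: [0.4488, 0.0236, 0.2935]
tcp_rot: [3.141, -0.005, 0.197]
contact_force: [1.0, -0.1, -0.9]
finger_gap: 0.013
```

```bash
python3 go.py .442 .205 .29
python3 - <<'E'
from h import *
c=cam("wrist"); cv2.imwrite("pics/w4.png",c["image"])
E
```

```text
5.12 [ 0.01   0.264 -0.159  1.963  0.052  0.914 -1.549] [0.4488 0.0236 0.2935] [ 3.1411 -0.0046  0.1966] F [ 1.  -0.1 -0.9] gap 0.013
tool shift cm [  2.88 -17.92   0.35] norm 18.16
```

View pics/w4.png

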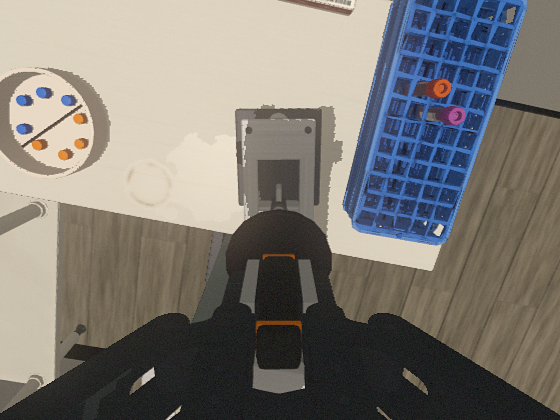

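Request:
carry_out --targets '[{"tx": 0.2,"ty": -1.5,"tz": 0,"rx": 0,"ry": 0,"rz": 0},{"tx": 0.4,"ty": -2.5,"tz": 0,"rx": 0,"ry": 0,"rz": 0},{"tx": 0.5,"ty": -3,"tz": 0,"rx": 0,"ry": 0,"rz": 0},{"tx": 0.5,"ty": -3,"tz": 0,"rx": 0,"ry": 0,"rz": 0},{"tx": 0.4,"ty": -2.5,"tz": 0,"rx": 0,"ry": 0,"rz": 0},{"tx": 0.2,"ty": -1.0,"tz": 0,"rx": 0,"ry": 0,"rz": 0},{"tx": 0,"ty": 0,"tz": 0,"rx": 0,"ry": 0,"rz": 0},{"tx": 0,"ty": 0,"tz": 0,"rx": 0,"ry": 0,"rz": 0}]'

```text
time: 5.83
ee_pos: [0.4422, 0.1591, 0.2904]
tcp_rot: [3.14, 0.002, 0.197]
contact_force: [-0.5, -0.7, -1.3]
finger_gap: 0.0129
```

```bash
python3 go.py .442 .285 .29
python3 - <<'E'
from h import *
c=cam("wrist"); cv2.imwrite("pics/w5.png",c["image"]); import pickle; pickle.dump(c,open("w5.pkl","wb"))
print(proj(c,[.442,.287,.006]))
E
```

```text
5.83 [-0.242  0.305 -0.215  1.913  0.081  0.933 -1.869] [0.4422 0.1591 0.2904] [3.1404e+00 2.1000e-03 1.9710e-01] F [-0.5 -0.7 -1.3] gap 0.0129
tool shift cm [  2.44 -12.35   0.02] norm 12.59
[170.51686935 141.01251109]
```

View pics/w5.png

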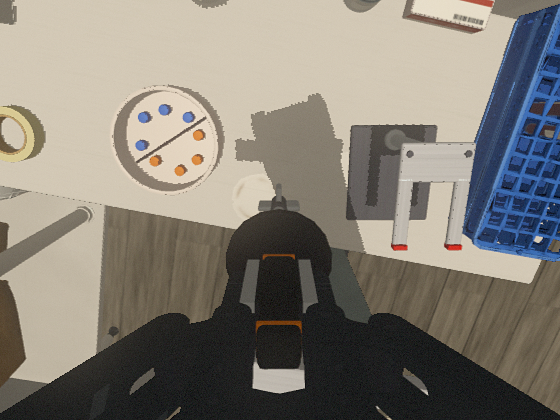

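Run:
```python
from h import *; import pickle
c=pickle.load(open("w5.pkl","rb")); k=5;o=(100,75)
im=cv2.resize(c["image"][75:205,100:235],None,fx=k,fy=k,interpolation=cv2.INTER_CUBIC)
cv2.imwrite("pics/w5a.png",im)
def ov(x,y,col):
    for r,z in((.059,.038),(.054,.006)):
        q=[proj(c,[x+r*np.cos(a),y+r*np.sin(a),z]) for a in np.linspace(0,6.283,73)]
        q=((np.array(q)-o+.5)*k-.5); cv2.polylines(im,[q.astype(int)],True,col,1)
ov(.442,.287,(0,0,255)); cv2.imwrite("pics/w5b.png",im)
hsv=cv2.cvtColor(c["image"],cv2.COLOR_BGR2HSV)
```

```text
(no output)
```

View pics/w5b.png

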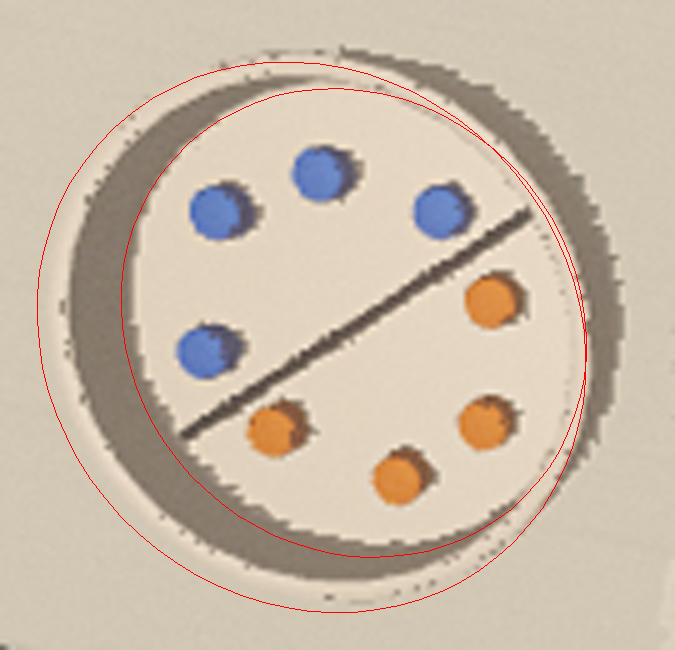

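Run:
```python
from h import *; import pickle
c=pickle.load(open("w5.pkl","rb")); k=5;o=(100,75)
im=cv2.resize(c["image"][75:205,100:235],None,fx=k,fy=k,interpolation=cv2.INTER_CUBIC)
x,y=.4448,.2845
for r,z in((.059,.038),(.054,.038),(.054,.006)):
        q=[proj(c,[x+r*np.cos(a),y+r*np.sin(a),z]) for a in np.linspace(0,6.283,73)]
        q=((np.array(q)-o+.5)*k-.5); cv2.polylines(im,[q.astype(int)],True,(0,0,255),1)
cv2.imwrite("pics/w5c.png",im)
D=lambda u,v,z:onz(c,(u+.5)/k-.5+o[0],(v+.5)/k-.5+o[1],z).round(4)
l=[D(185,437,.006),D(530,213,.006)]; d=l[1]-l[0]; print(l,(l[0]+l[1])/2,np.linalg.norm(d),np.degrees(np.arctan2(d[1],d[0])))
n=np.array([-d[1],d[0]])/np.linalg.norm(d[:2]); print("dist of center to line mm",1000*n@(np.array([x,y])-l[0][:2]))
P=np.array([D(*p,.018) for p in [(214,212),(322,174),(440,213),(207,352),(492,301),(486,424),(399,480),(277,430)]]); print(P,P.mean(0),np.linalg.norm(P[:,:2]-[x,y],axis=1))
```

```text
[array([0.4096, 0.3238, 0.006 ]), array([0.4767, 0.2506, 0.006 ])] [0.44315 0.2872  0.006  ] 0.09930080563620819 -47.489552921999156
dist of center to line mm -0.6081521656656507
[[0.4643 0.3173 0.018 ]
 [0.4772 0.2946 0.018 ]
 [0.4739 0.268  0.018 ]
 [0.4331 0.3162 0.018 ]
 [0.457  0.2542 0.018 ]
 [0.4291 0.2519 0.018 ]
 [0.4122 0.2701 0.018 ]
 [0.4183 0.2989 0.018 ]] [0.4456375 0.2839    0.018    ] [0.03815875 0.03393774 0.03345235 0.03379024 0.03266389 0.03618356
 0.03563874 0.03015974]
```

View pics/w5c.png

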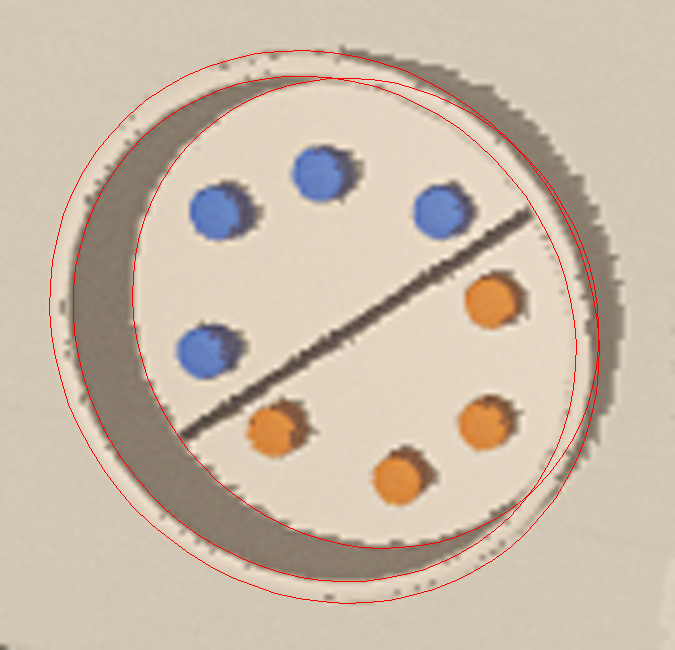

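Request:
carry_out --targets '[{"tx": 0.3,"ty": -1.5,"tz": 0,"rx": 0,"ry": 0,"rz": 0},{"tx": 0.6,"ty": -2.5,"tz": 0,"rx": 0,"ry": 0,"rz": 0},{"tx": 0.6,"ty": -2.7,"tz": 0,"rx": 0,"ry": 0,"rz": 0},{"tx": 0.6,"ty": -2.7,"tz": 0,"rx": 0,"ry": 0,"rz": 0},{"tx": 0.4,"ty": -1.8,"tz": 0.5,"rx": 0,"ry": 0,"rz": 0},{"tx": 0.2,"ty": -1.0,"tz": 2,"rx": 0,"ry": 0,"rz": 0},{"tx": 0,"ty": 0,"tz": 2,"rx": 0,"ry": 0,"rz": 0},{"tx": 0,"ty": 0,"tz": 2,"rx": 0,"ry": 0,"rz": 0},{"tx": 0,"ty": 0,"tz": 2,"rx": 0,"ry": 0,"rz": 0},{"tx": 0,"ty": 0,"tz": 0,"rx": 0,"ry": 0,"rz": 0}]'

```text
time: 6.72
ee_pos: [0.444, 0.281, 0.2027]
tcp_rot: [3.137, 0.007, 0.194]
contact_force: [-0.9, -0.8, -1.7]
finger_gap: 0.013
```

```bash
python3 go.py .4448 .2845 .1315
python3 - <<'E'
from h import *
c=cam("wrist"); cv2.imwrite("pics/w6.png",c["image"])
c=cam("scene"); crop(c,210,130,360,320,3,"pics/s6.png")
E
```

```text
6.72 [-0.467  0.498 -0.221  1.884  0.15   0.783 -2.146] [0.444  0.281  0.2027] [3.1371 0.007  0.1937] F [-0.9 -0.8 -1.7] gap 0.013
tool shift cm [ 0.2  -0.36  7.12] norm 7.13
```

View pics/w6.png

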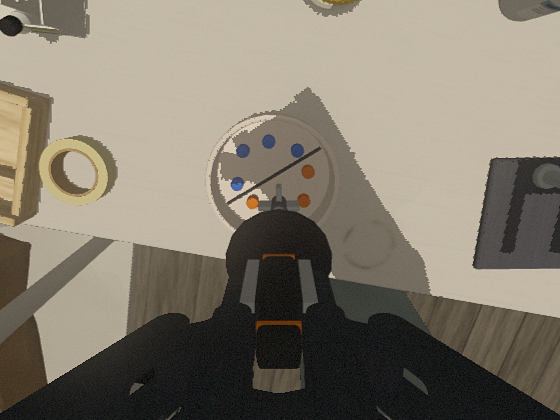

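View pics/s6.png

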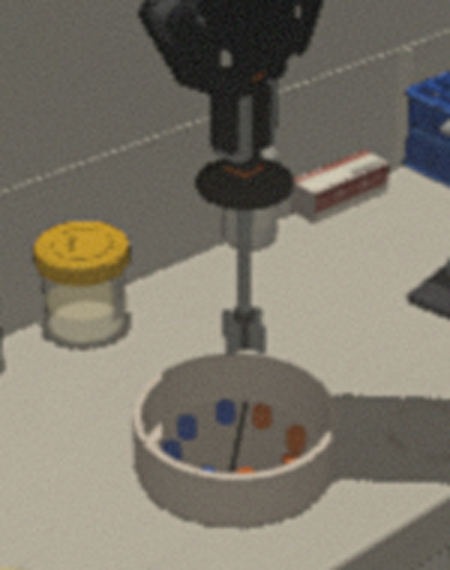

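```bash
python3 go.py .4448 .2845 .1315
```

```text
6.82 [-0.467  0.494 -0.222  1.879  0.15   0.786 -2.146] [0.4457 0.2832 0.2061] [3.1401e+00 1.3000e-03 1.9440e-01] F [ 1.   0.4 -0.4] gap 0.0132
tool shift cm [-0.06 -0.16  7.46] norm 7.46
```

Request:
carry_out --targets '[{"tx": -0.1,"ty": -0.1,"tz": 1.5,"rx": 0,"ry": 0,"rz": 0},{"tx": 0,"ty": 0,"tz": 1.5,"rx": 0,"ry": 0,"rz": 0},{"tx": 0,"ty": 0,"tz": 1.5,"rx": 0,"ry": 0,"rz": 0},{"tx": 0,"ty": 0,"tz": 1.2,"rx": 0,"ry": 0,"rz": 0},{"tx": 0,"ty": 0,"tz": 1,"rx": 0,"ry": 0,"rz": 0},{"tx": 0,"ty": 0,"tz": 0.6,"rx": 0,"ry": 0,"rz": 0},{"tx": 0,"ty": 0,"tz": 0,"rx": 0,"ry": 0,"rz": 0},{"tx": 0,"ty": 0,"tz": 0,"rx": 0,"ry": 0,"rz": 0},{"tx": 0,"ty": 0,"tz": 0,"rx": 0,"ry": 0,"rz": 0}]'

```text
time: 7.57
ee_pos: [0.4448, 0.2861, 0.1342]
tcp_rot: [-3.141, -0.002, 0.196]
contact_force: [-1.5, 0.2, -0.4]
finger_gap: 0.0132
```

```bash
python3 go.py .4448 .2845 .1315
python3 - <<'E'
from h import *
c=cam("scene"); crop(c,240,200,340,310,5,"pics/s7.png")
c=cam("wrist"); cv2.imwrite("pics/w7.png",c["image"])
E
python3 go.py .4448 .2845 .1315
```

```text
7.57 [-0.495  0.598 -0.194  1.947  0.19   0.612 -2.185] [0.4448 0.2861 0.1342] [-3.141e+00 -1.500e-03  1.965e-01] F [-1.5  0.2 -0.4] gap 0.0132
tool shift cm [-0.03  0.16  0.27] norm 0.31
7.67 [-0.495  0.598 -0.194  1.947  0.19   0.612 -2.185] [0.4447 0.2861 0.1341] [-3.141e+00 -1.500e-03  1.966e-01] F [ 0.3 -0.4 -0.3] gap 0.0127
tool shift cm [-0.02  0.16  0.26] norm 0.31
```

View pics/s7.png

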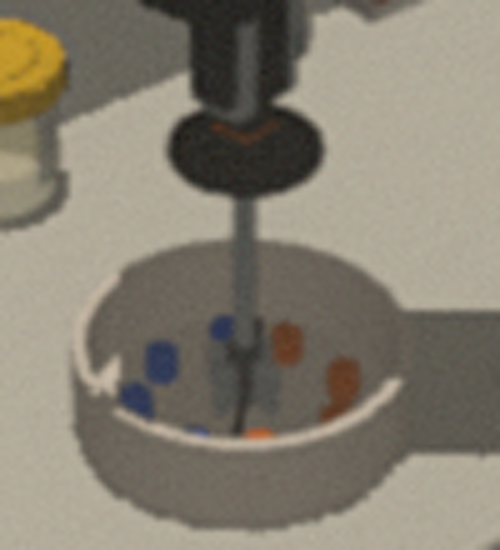

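View pics/w7.png

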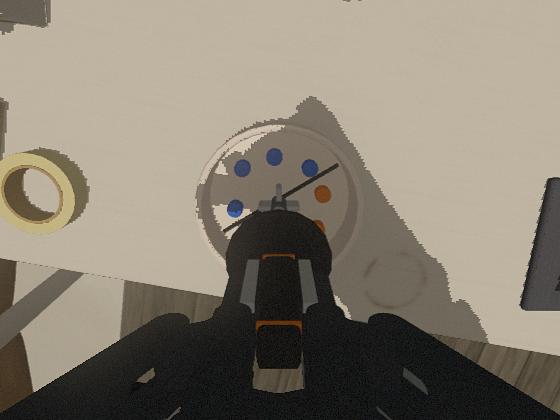

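```bash
cat > path.py <<'E'
import numpy as np, json
def rows(pts,start,q=0.1):
    # pts in cm, tool-plane relative to centre; returns rounded increments w/o drift
    cur=np.array(start,float); out=[]
    for p in pts:
        d=np.round((np.array(p)-cur)/q)*q; cur=cur+d; out.append(d.round(2).tolist())
    return out,cur
def show(out):
    for i in range(0,len(out),10): print(out[i:i+10])
pol=lambda r,ps:(r*np.cos(np.radians(ps)),-r*np.sin(np.radians(ps)))
E
python3 - <<'E'
from path import *
pts=[];r=0.6;ps=-90
while ps<360+120:
    pts.append(pol(min(r,3.4),ps)); ps+=15; r+=.25
o,c=rows(pts,(0.02,-0.16)); show(o); print(len(o),c,ps-15)
E
```

```text
[[-0.0, 0.8], [0.2, 0.2], [0.3, 0.1], [0.4, 0.0], [0.5, -0.1], [0.4, -0.4], [0.3, -0.4], [0.1, -0.6], [0.0, -0.7], [-0.2, -0.8]]
[[-0.5, -0.6], [-0.7, -0.6], [-0.8, -0.1], [-0.9, 0.1], [-0.8, 0.3], [-0.7, 0.6], [-0.6, 0.7], [-0.3, 0.8], [-0.1, 0.9], [0.1, 0.8]]
[[0.3, 0.9], [0.6, 0.7], [0.7, 0.5], [0.8, 0.3], [0.9, 0.2], [0.9, -0.2], [0.8, -0.3], [0.7, -0.5], [0.5, -0.7], [0.4, -0.9]]
[[0.1, -0.8], [-0.1, -0.9], [-0.4, -0.8], [-0.5, -0.7], [-0.7, -0.6], [-0.8, -0.3], [-0.9, -0.1], [-0.9, 0.1]]
38 [-0.88 -3.26] 465
```

Request:
carry_out --targets '[{"tx": 0,"ty": 0.8,"tz": 0.2,"rx": 0,"ry": 0,"rz": 0},{"tx": 0.2,"ty": 0.2,"tz": 0,"rx": 0,"ry": 0,"rz": 0},{"tx": 0.3,"ty": 0.1,"tz": 0,"rx": 0,"ry": 0,"rz": 0},{"tx": 0.4,"ty": 0,"tz": 0,"rx": 0,"ry": 0,"rz": 0},{"tx": 0.5,"ty": -0.1,"tz": 0,"rx": 0,"ry": 0,"rz": 0},{"tx": 0.4,"ty": -0.4,"tz": 0,"rx": 0,"ry": 0,"rz": 0},{"tx": 0.3,"ty": -0.4,"tz": 0,"rx": 0,"ry": 0,"rz": 0},{"tx": 0.1,"ty": -0.6,"tz": 0,"rx": 0,"ry": 0,"rz": 0},{"tx": 0,"ty": -0.7,"tz": 0,"rx": 0,"ry": 0,"rz": 0},{"tx": -0.2,"ty": -0.8,"tz": 0,"rx": 0,"ry": 0,"rz": 0}]'

```text
time: 8.5
ee_pos: [0.46, 0.3092, 0.1313]
tcp_rot: [-3.141, -0.0, 0.197]
contact_force: [0.7, -0.1, -0.9]
finger_gap: 0.0132
```

```bash
python3 go.py .4448 .2845 .1325;python3 - <<'E'
from h import *
c=cam("top"); crop(c,220,200,310,290,6,"pics/t8.png")
c=cam("wrist"); cv2.imwrite("pics/w8.png",c["image"])
E
```

```text
8.5 [-0.516  0.631 -0.192  1.879  0.188  0.648 -2.196] [0.46   0.3092 0.1313] [-3.1414e+00 -2.0000e-04  1.9660e-01] F [ 0.7 -0.1 -0.9] gap 0.0132
tool shift cm [-1.98  2.13 -0.13] norm 2.91
```

View pics/w8.png

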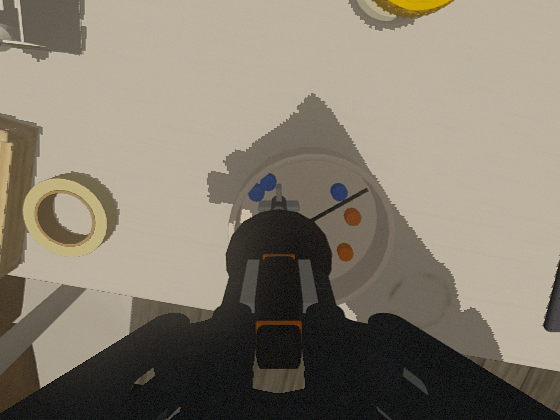

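Request:
carry_out --targets '[{"tx": -0.5,"ty": -0.6,"tz": 0,"rx": 0,"ry": 0,"rz": 0},{"tx": -0.7,"ty": -0.6,"tz": 0,"rx": 0,"ry": 0,"rz": 0},{"tx": -0.8,"ty": -0.1,"tz": 0,"rx": 0,"ry": 0,"rz": 0},{"tx": -0.9,"ty": 0.1,"tz": 0,"rx": 0,"ry": 0,"rz": 0},{"tx": -0.8,"ty": 0.3,"tz": 0,"rx": 0,"ry": 0,"rz": 0},{"tx": -0.7,"ty": 0.6,"tz": 0,"rx": 0,"ry": 0,"rz": 0},{"tx": -0.6,"ty": 0.7,"tz": 0,"rx": 0,"ry": 0,"rz": 0},{"tx": -0.3,"ty": 0.8,"tz": 0,"rx": 0,"ry": 0,"rz": 0},{"tx": -0.1,"ty": 0.9,"tz": 0,"rx": 0,"ry": 0,"rz": 0},{"tx": 0.1,"ty": 0.8,"tz": 0,"rx": 0,"ry": 0,"rz": 0}]'

```text
time: 9.43
ee_pos: [0.4144, 0.2698, 0.1317]
tcp_rot: [-3.139, -0.002, 0.197]
contact_force: [2.3, 5.0, -0.5]
finger_gap: 0.0131
```

```bash
python3 go.py .4448 .2845 .1325;python3 - <<'E'
from h import *
c=cam("wrist"); cv2.imwrite("pics/w9.png",c["image"])
c=cam("top"); crop(c,220,200,320,290,6,"pics/t9.png")
E
```

```text
9.43 [-0.501  0.565 -0.191  2.04   0.194  0.55  -2.203] [0.4144 0.2698 0.1317] [-3.1392e+00 -2.3000e-03  1.9650e-01] F [ 2.3  5.  -0.5] gap 0.0131
tool shift cm [ 3.27 -0.85 -0.07] norm 3.38
```

View pics/w9.png

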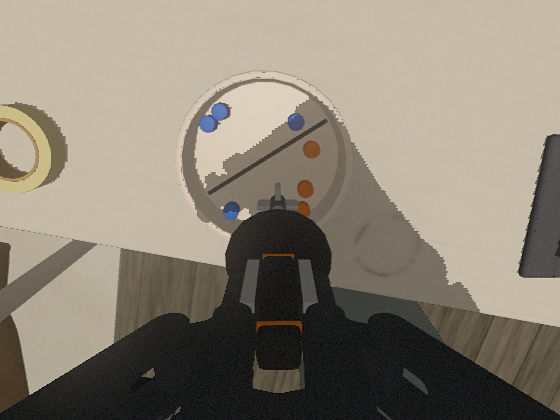

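View pics/t9.png

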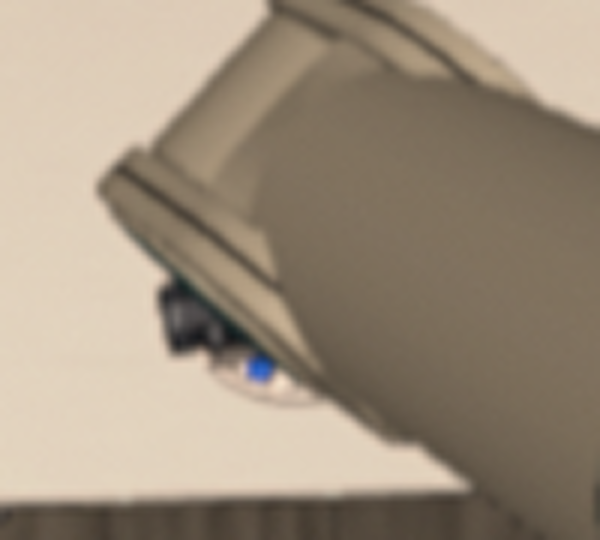

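```bash
cat > ov.py <<'E'
import sys
from h import *
def ov(x,y,fn,c,yaw=42.5):
    k=4; u0,v0=np.clip(proj(c,[x,y,.02]).astype(int)-[95,75],0,None)
    im=cv2.resize(c["image"][v0:v0+150,u0:u0+190],None,fx=k,fy=k,interpolation=cv2.INTER_CUBIC)
    S=lambda X:tuple(((np.array(proj(c,X))-[u0,v0]+.5)*k-.5).astype(int).tolist())
    for r,z in((.059,.038),(.054,.038),(.054,.006)):
        cv2.polylines(im,[np.array([S([x+r*np.cos(a),y+r*np.sin(a),z]) for a in np.linspace(0,6.283,73)])],True,(0,0,255),1)
    d=np.array([-np.sin(np.radians(yaw)),np.cos(np.radians(yaw))])*.052
    cv2.line(im,S([x-d[0],y-d[1],.006]),S([x+d[0],y+d[1],.006]),(0,255,0),1)
    cv2.imwrite(fn,im)
if __name__=="__main__": ov(float(sys.argv[1]),float(sys.argv[2]),sys.argv[3],cam("wrist"))
E
python3 ov.py .4448 .2845 pics/w9o.png; python3 go.py .4448 .2845 .1325
```

```text
9.58 [-0.501  0.566 -0.19   2.039  0.194  0.552 -2.204] [0.415  0.2695 0.1316] [-3.1405e+00 -1.6000e-03  1.9500e-01] F [ 2.1  1.5 -0.3] gap 0.0132
tool shift cm [ 3.22 -0.89 -0.09] norm 3.34
```

View pics/w9o.png

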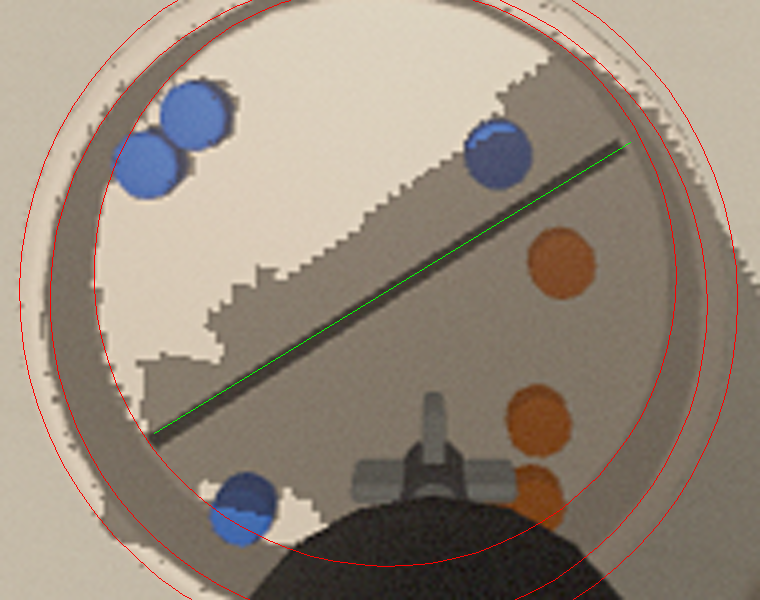

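Request:
carry_out --targets '[{"tx": 0.3,"ty": 0.9,"tz": 0,"rx": 0,"ry": 0,"rz": 0},{"tx": 0.6,"ty": 0.7,"tz": 0,"rx": 0,"ry": 0,"rz": 0},{"tx": 0.7,"ty": 0.5,"tz": 0,"rx": 0,"ry": 0,"rz": 0},{"tx": 0.8,"ty": 0.3,"tz": 0,"rx": 0,"ry": 0,"rz": 0},{"tx": 0.9,"ty": 0.2,"tz": 0,"rx": 0,"ry": 0,"rz": 0},{"tx": 0.9,"ty": -0.2,"tz": 0,"rx": 0,"ry": 0,"rz": 0},{"tx": 0.8,"ty": -0.3,"tz": 0,"rx": 0,"ry": 0,"rz": 0},{"tx": 0.7,"ty": -0.5,"tz": 0,"rx": 0,"ry": 0,"rz": 0},{"tx": 0.5,"ty": -0.7,"tz": 0,"rx": 0,"ry": 0,"rz": 0},{"tx": 0.4,"ty": -0.9,"tz": 0,"rx": 0,"ry": 0,"rz": 0}]'

```text
time: 10.42
ee_pos: [0.4779, 0.282, 0.1306]
tcp_rot: [3.14, 0.003, 0.196]
contact_force: [1.0, 0.8, -1.0]
finger_gap: 0.0129
```

```bash
python3 go.py .4448 .2845 .1325; python3 ov.py .4448 .2845 pics/w10o.png; python3 go.py .4448 .2845 .1325
```

```text
10.42 [-0.455  0.635 -0.197  1.875  0.193  0.654 -2.144] [0.4779 0.282  0.1306] [3.1398e+00 2.9000e-03 1.9590e-01] F [ 1.   0.8 -1. ] gap 0.0129
tool shift cm [-3.19 -0.89 -0.18] norm 3.32
10.47 [-0.457  0.635 -0.2    1.871  0.193  0.651 -2.144] [0.479  0.2861 0.1312] [-3.1392e+00 -1.6000e-03  1.9900e-01] F [ 0.5  2.9 -0.3] gap 0.0129
tool shift cm [-3.38 -0.52 -0.13] norm 3.43
```

View pics/w10o.png

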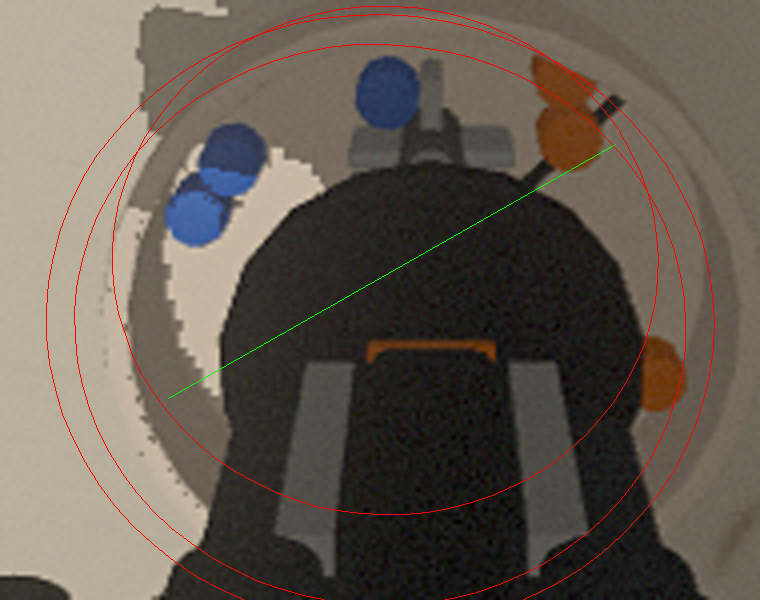

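```bash
python3 ov.py .452 .278 pics/w10p.png; python3 go.py .4448 .2845 .1325
```

```text
10.52 [-0.457  0.634 -0.199  1.872  0.193  0.651 -2.143] [0.4789 0.2856 0.1314] [-3.1393e+00 -2.1000e-03  1.9960e-01] F [ 0.5 -0.3 -1.1] gap 0.0128
tool shift cm [-3.37 -0.57 -0.12] norm 3.42
```

View pics/w10p.png

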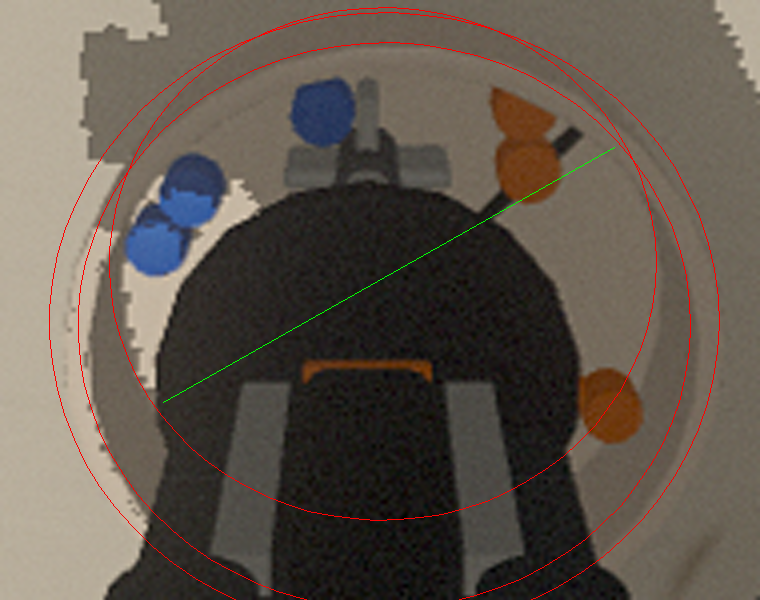

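Run:
```python
from h import *
c=cam("wrist"); x,y=.452,.278
u0,v0=np.clip(proj(c,[x,y,.02]).astype(int)-[95,75],0,None)
W=lambda u,v,z:onz(c,(u+.5)/4-.5+u0,(v+.5)/4-.5+v0,z)
a,b=W(482,218,.006),W(578,132,.006); d=(b-a)[:2]; ang=np.degrees(np.arctan2(d[1],d[0])); print(a,b,"y-axis",ang+180,"yaw",ang+90)
u=d/np.linalg.norm(d); print("centre if end at 50mm",b[:2]-u*.050)
for p in [(527,170),(525,110),(612,405),(325,110),(190,190),(157,238)]: print(W(*p,.018).round(4))
print(W(70,330,.038),W(365,130,.028))
```

```text
[0.46803615 0.26176109 0.006     ] [0.4886466  0.24755432 0.006     ] y-axis 145.42152564275824 yaw 55.421525642758255
centre if end at 50mm [0.44747912 0.27593104]
[0.4826 0.2574 0.018 ]
[0.4936 0.2604 0.018 ]
[0.4394 0.2303 0.018 ]
[0.4864 0.2961 0.018 ]
[0.4664 0.3178 0.018 ]
[0.4559 0.3223 0.018 ]
[0.4433677  0.33296007 0.038     ] [0.48680211 0.28867873 0.028     ]
```

```bash
cat > nxt.py <<'E'
import sys
from path import *
# cx cy r a0 a1 step(world deg): path from current commanded pos (args px py) about centre
px,py,cx,cy,r,a0,a1,st=map(float,sys.argv[1:9])
y=np.radians(11.3); w=lambda X,Y:((X*np.cos(y)+Y*np.sin(y))*100,(X*np.sin(y)-Y*np.cos(y))*100)
n=int(round((a1-a0)/st)); A=[a0+st*i for i in range(n+1)]
pts=[w(r*np.cos(np.radians(a)),r*np.sin(np.radians(a))) for a in A]
o,c=rows(pts,w(px-cx,py-cy)); show(o)
E
python3 nxt.py .4788 .2857 .448 .2757 .032 35 185 15
```

```text
[[-0.3, -0.9], [-0.4, -0.7], [-0.6, -0.6], [-0.8, -0.4], [-0.8, -0.2], [-0.8, 0.0], [-0.8, 0.2], [-0.7, 0.5], [-0.6, 0.6], [-0.4, 0.7]]
[[-0.2, 0.8]]
```

Request:
carry_out --targets '[{"tx": -0.3,"ty": -0.9,"tz": 0,"rx": 0,"ry": 0,"rz": 0},{"tx": -0.4,"ty": -0.7,"tz": 0,"rx": 0,"ry": 0,"rz": 0},{"tx": -0.6,"ty": -0.6,"tz": 0,"rx": 0,"ry": 0,"rz": 0},{"tx": -0.8,"ty": -0.4,"tz": 0,"rx": 0,"ry": 0,"rz": 0},{"tx": -0.8,"ty": -0.2,"tz": 0,"rx": 0,"ry": 0,"rz": 0},{"tx": -0.8,"ty": 0,"tz": 0,"rx": 0,"ry": 0,"rz": 0},{"tx": -0.8,"ty": 0.2,"tz": 0,"rx": 0,"ry": 0,"rz": 0},{"tx": -0.7,"ty": 0.5,"tz": 0,"rx": 0,"ry": 0,"rz": 0}]'

```text
time: 11.23
ee_pos: [0.4222, 0.2938, 0.1315]
tcp_rot: [-3.14, -0.001, 0.198]
contact_force: [0.3, 0.4, -1.1]
finger_gap: 0.0129
```

```bash
python3 go.py .448 .2757 .1325; python3 ov.py .448 .2757 pics/w11.png; python3 ov.py .448 .2757 pics/w11.png;  python3 go.py .448 .2757 .1325
```

```text
11.23 [-0.532  0.587 -0.191  1.987  0.19   0.583 -2.223] [0.4222 0.2938 0.1315] [-3.1399e+00 -6.0000e-04  1.9820e-01] F [ 0.3  0.4 -1.1] gap 0.0129
tool shift cm [ 2.18  2.29 -0.1 ] norm 3.16
11.33 [-0.53   0.587 -0.19   1.988  0.191  0.585 -2.223] [0.422  0.2917 0.1314] [3.1408e+00 1.2000e-03 1.9660e-01] F [ 0.4 -0.5 -1.4] gap 0.0129
tool shift cm [ 2.24  2.07 -0.11] norm 3.05
```

View pics/w11.png

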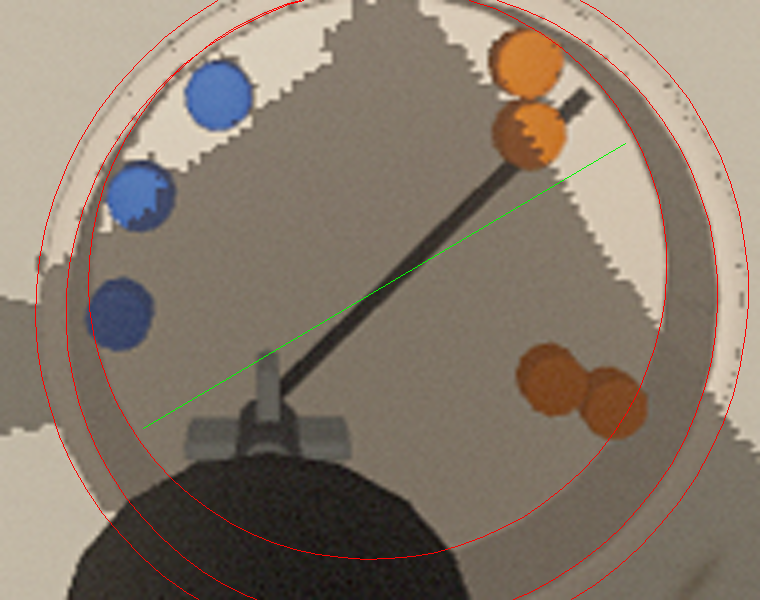

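```bash
python3 nxt.py .422 .2917 .448 .2757 .032 155 435 15
```

```text
[[-0.3, 0.2], [-0.4, 0.7], [-0.2, 0.8], [-0.0, 0.9], [0.2, 0.8], [0.4, 0.7], [0.6, 0.6], [0.8, 0.4], [0.8, 0.2], [0.8, -0.1]]
[[0.8, -0.2], [0.7, -0.4], [0.6, -0.6], [0.4, -0.8], [0.2, -0.8], [-0.0, -0.8], [-0.2, -0.8], [-0.5, -0.7], [-0.6, -0.6], [-0.7, -0.4]]
```

Request:
carry_out --targets '[{"tx": -0.3,"ty": 0.2,"tz": 0,"rx": 0,"ry": 0,"rz": 0},{"tx": -0.4,"ty": 0.7,"tz": 0,"rx": 0,"ry": 0,"rz": 0},{"tx": -0.2,"ty": 0.8,"tz": 0,"rx": 0,"ry": 0,"rz": 0},{"tx": 0,"ty": 0.9,"tz": 0,"rx": 0,"ry": 0,"rz": 0},{"tx": 0.2,"ty": 0.8,"tz": 0,"rx": 0,"ry": 0,"rz": 0},{"tx": 0.4,"ty": 0.7,"tz": 0,"rx": 0,"ry": 0,"rz": 0},{"tx": 0.6,"ty": 0.6,"tz": 0,"rx": 0,"ry": 0,"rz": 0},{"tx": 0.8,"ty": 0.4,"tz": 0,"rx": 0,"ry": 0,"rz": 0}]'

```text
time: 12.0
ee_pos: [0.4446, 0.2458, 0.1314]
tcp_rot: [-3.139, -0.0, 0.197]
contact_force: [-1.3, 4.8, -1.0]
finger_gap: 0.0129
```

```bash
python3 go.py .448 .2757 .1325; python3 ov.py .448 .2757 pics/w12.png; python3 ov.py .448 .2757 pics/w12.png;  python3 go.py .448 .2757 .1325
```

```text
12.0 [-0.422  0.581 -0.201  2.004  0.199  0.574 -2.132] [0.4446 0.2458 0.1314] [-3.1392e+00 -4.0000e-04  1.9650e-01] F [-1.3  4.8 -1. ] gap 0.0129
tool shift cm [ 0.92 -2.87 -0.1 ] norm 3.01
12.1 [-0.422  0.582 -0.199  2.001  0.2    0.574 -2.133] [0.4467 0.2459 0.1315] [-3.1395 -0.0032  0.1951] F [ 0.3  3.6 -1. ] gap 0.0132
tool shift cm [ 0.71 -2.9  -0.09] norm 2.98
```

View pics/w12.png

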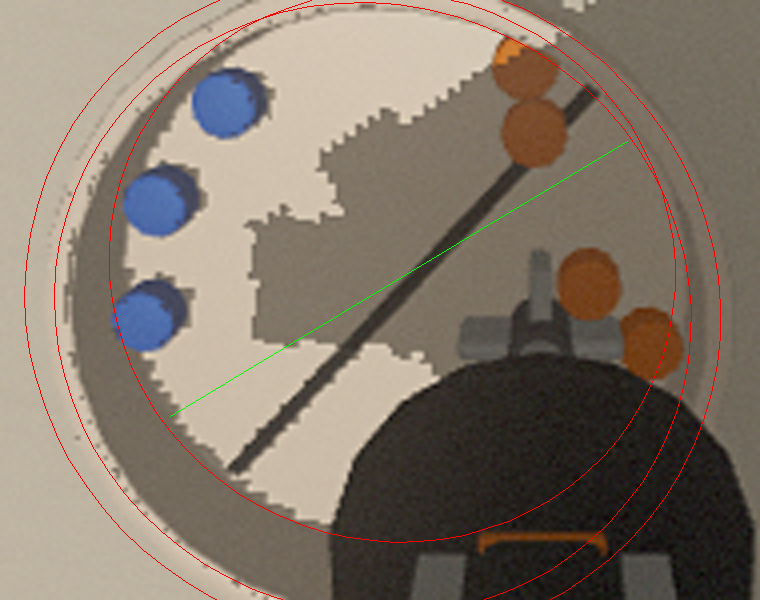

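```bash
python3 nxt.py .4467 .2455 .4475 .2722 .030 285 435 15
```

```text
[[0.8, 0.4], [0.8, -0.2], [0.7, -0.3], [0.6, -0.5], [0.4, -0.7], [0.2, -0.7], [0.1, -0.8], [-0.2, -0.8], [-0.3, -0.7], [-0.5, -0.6]]
[[-0.7, -0.4]]
```

Request:
carry_out --targets '[{"tx": 0.8,"ty": 0.3,"tz": 0,"rx": 0,"ry": 0,"rz": 0},{"tx": 0.8,"ty": -0.1,"tz": 0,"rx": 0,"ry": 0,"rz": 0},{"tx": 0.7,"ty": -0.3,"tz": 0,"rx": 0,"ry": 0,"rz": 0},{"tx": 0.6,"ty": -0.5,"tz": 0,"rx": 0,"ry": 0,"rz": 0},{"tx": 0.4,"ty": -0.7,"tz": 0,"rx": 0,"ry": 0,"rz": 0},{"tx": 0,"ty": 0,"tz": 0,"rx": 0,"ry": 0,"rz": 0}]'

```text
time: 12.6
ee_pos: [0.4744, 0.2664, 0.1312]
tcp_rot: [-3.14, -0.001, 0.198]
contact_force: [-0.1, 0.4, -0.6]
finger_gap: 0.0126
```

```bash
python3 ov.py .4475 .2722 pics/w13.png;  python3 go.py .4475 .2722 .1325
```

```text
12.65 [-0.429  0.62  -0.201  1.909  0.197  0.632 -2.125] [0.4738 0.2655 0.1312] [-3.1412e+00  2.0000e-04  1.9840e-01] F [-1.3 -0.1 -1. ] gap 0.0128
tool shift cm [-2.44 -1.18 -0.13] norm 2.72
```

View pics/w13.png

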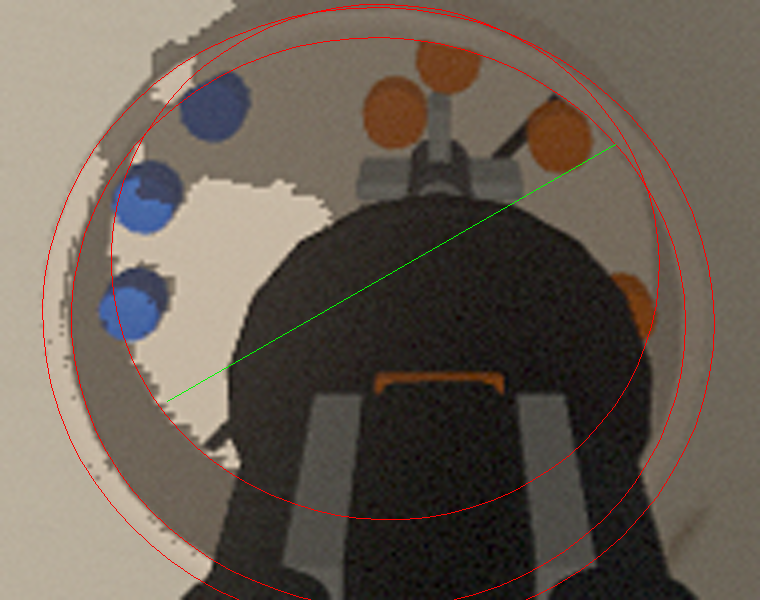

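Request:
carry_out --targets '[{"tx": 0.2,"ty": -0.7,"tz": 0,"rx": 0,"ry": 0,"rz": 0},{"tx": 0.1,"ty": -0.8,"tz": 0,"rx": 0,"ry": 0,"rz": 0},{"tx": -0.2,"ty": -0.8,"tz": 0,"rx": 0,"ry": 0,"rz": 0},{"tx": -0.3,"ty": -0.7,"tz": 0,"rx": 0,"ry": 0,"rz": 0},{"tx": -0.5,"ty": -0.6,"tz": 0,"rx": 0,"ry": 0,"rz": 0},{"tx": -0.7,"ty": -0.4,"tz": 0,"rx": 0,"ry": 0,"rz": 0},{"tx": -0.8,"ty": -0.2,"tz": 0,"rx": 0,"ry": 0,"rz": 0},{"tx": 0,"ty": 0,"tz": 0,"rx": 0,"ry": 0,"rz": 0}]'

```text
time: 13.32
ee_pos: [0.4415, 0.3003, 0.1311]
tcp_rot: [3.14, 0.003, 0.198]
contact_force: [-0.2, -3.4, -0.3]
finger_gap: 0.0129
```

```bash
python3 ov.py .4475 .2722 pics/w14.png;  python3 go.py .4475 .2722 .1325
```

```text
13.37 [-0.52   0.611 -0.193  1.929  0.191  0.621 -2.208] [0.4426 0.3004 0.1312] [3.1403e+00 1.8000e-03 1.9770e-01] F [-0.4 -3.7 -1.3] gap 0.0134
tool shift cm [-0.08  2.86 -0.13] norm 2.87
```

View pics/w14.png

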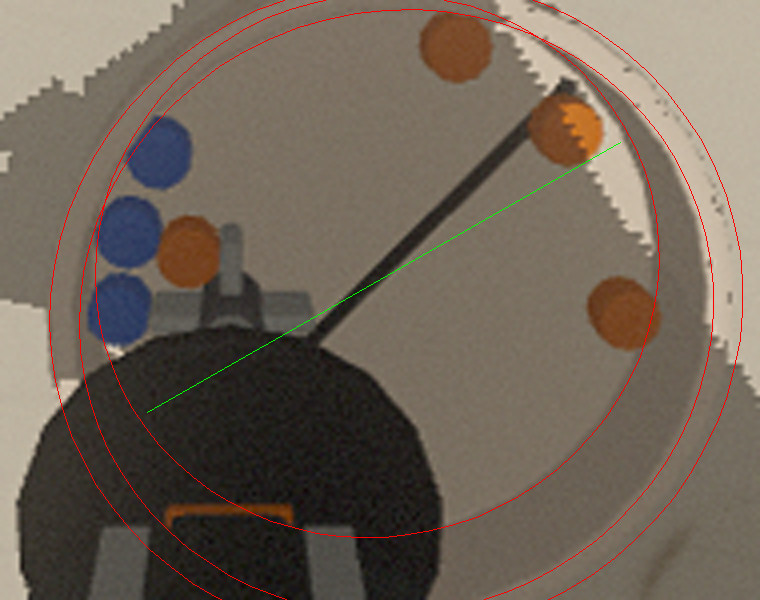

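Request:
carry_out --targets '[{"tx": 0.2,"ty": 0.3,"tz": 0,"rx": 0,"ry": 0,"rz": 0},{"tx": 0,"ty": 0,"tz": -1,"rx": 0,"ry": 0,"rz": 0},{"tx": 0,"ty": 0,"tz": -2,"rx": 0,"ry": 0,"rz": 0},{"tx": 0,"ty": 0,"tz": -3,"rx": 0,"ry": 0,"rz": 0},{"tx": -0.2,"ty": 1,"tz": -3,"rx": 0,"ry": 0,"rz": 0},{"tx": -0.4,"ty": 2,"tz": -3,"rx": 0,"ry": 0,"rz": 0},{"tx": -0.6,"ty": 3,"tz": -2,"rx": 0,"ry": 0,"rz": 0},{"tx": -0.6,"ty": 3,"tz": -1,"rx": 0,"ry": 0,"rz": 0},{"tx": -0.4,"ty": 2,"tz": -0.5,"rx": 0,"ry": 0,"rz": 0},{"tx": -0.2,"ty": 1,"tz": 0,"rx": 0,"ry": 0,"rz": 0}]'

```text
time: 14.2
ee_pos: [0.4485, 0.1743, 0.2888]
tcp_rot: [-3.141, -0.006, 0.193]
contact_force: [0.1, 0.5, -1.0]
finger_gap: 0.0125
```

```bash
python3 go.py; python3 ov.py .4475 .2722 pics/w15.png
python3 - <<'E'
from h import *; import pickle
c=cam("wrist"); cv2.imwrite("pics/w15f.png",c["image"]); pickle.dump(c,open("w15.pkl","wb"))
c=cam("scene"); crop(c,230,150,400,310,4,"pics/s15.png")
E
python3 go.py .4477 .0232 .285
```

```text
14.2 [-0.253  0.321 -0.233  1.896  0.092  0.929 -1.908] [0.4485 0.1743 0.2888] [-3.1408 -0.0058  0.193 ] F [ 0.1  0.5 -1. ] gap 0.0125
14.35 [-0.257  0.325 -0.236  1.896  0.092  0.929 -1.911] [0.4471 0.177  0.2867] [-3.140e+00 -1.700e-03  1.958e-01] F [-0.6  1.7 -0.3] gap 0.013
tool shift cm [-2.93 15.1   0.14] norm 15.38
```

View pics/w15.png

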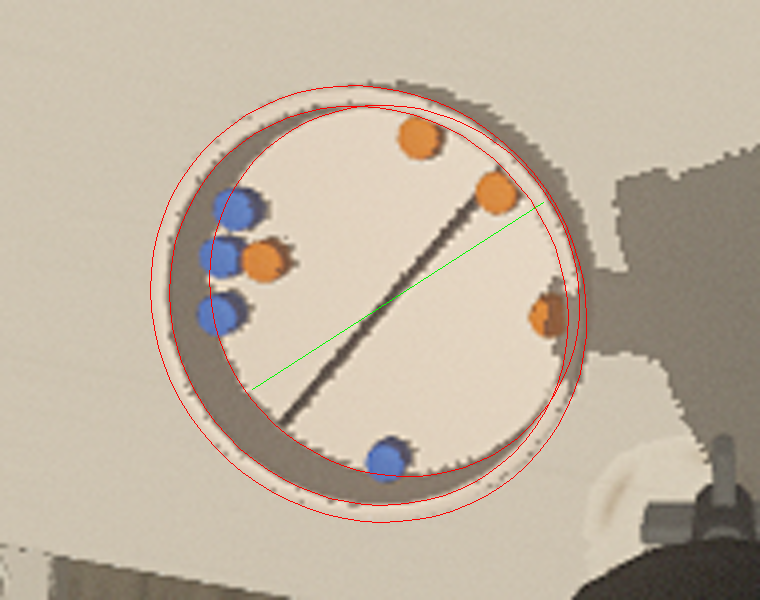

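View pics/w15f.png

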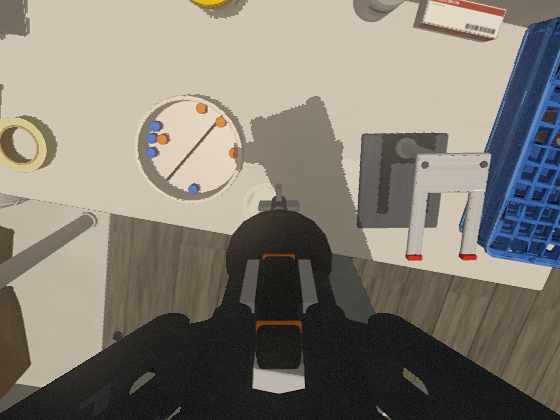

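View pics/s15.png

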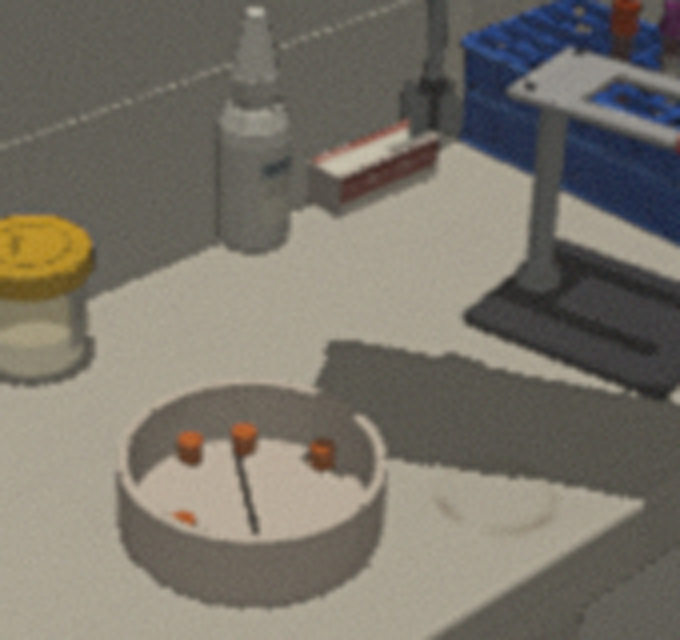

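Request:
carry_out --targets '[{"tx": -0.3,"ty": 1.5,"tz": 0,"rx": 0,"ry": 0,"rz": 0},{"tx": -0.5,"ty": 2.6,"tz": 0,"rx": 0,"ry": 0,"rz": 0},{"tx": -0.6,"ty": 3,"tz": 0,"rx": 0,"ry": 0,"rz": 0},{"tx": -0.6,"ty": 3,"tz": 0,"rx": 0,"ry": 0,"rz": 0},{"tx": -0.5,"ty": 2.5,"tz": 0,"rx": 0,"ry": 0,"rz": 0},{"tx": -0.3,"ty": 1.6,"tz": 0,"rx": 0,"ry": 0,"rz": 0},{"tx": -0.1,"ty": 0.9,"tz": 0,"rx": 0,"ry": 0,"rz": 0},{"tx": 0,"ty": 0,"tz": 0,"rx": 0,"ry": 0,"rz": 0},{"tx": 0,"ty": 0,"tz": 0,"rx": 0,"ry": 0,"rz": 0},{"tx": 0,"ty": 0,"tz": 0,"rx": 0,"ry": 0,"rz": 0}]'

```text
time: 15.18
ee_pos: [0.448, 0.0247, 0.2862]
tcp_rot: [-3.14, -0.0, 0.2]
contact_force: [0.1, 0.3, -0.9]
finger_gap: 0.0131
```

```bash
python3 - <<'E'
from h import *
c=cam("wrist"); cv2.imwrite("pics/w16.png",c["image"])
c=cam("scene"); crop(c,320,80,450,250,4,"pics/s16.png")
E
python3 go.py .4477 .0232 .1517
```

```text
15.28 [ 0.026  0.274 -0.181  1.972  0.061  0.9   -1.558] [0.4478 0.0242 0.2862] [-3.1408e+00 -2.0000e-04  1.9960e-01] F [ 0.9  0.2 -1.8] gap 0.0131
tool shift cm [-0.03  0.11 13.45] norm 13.45
```

View pics/w16.png

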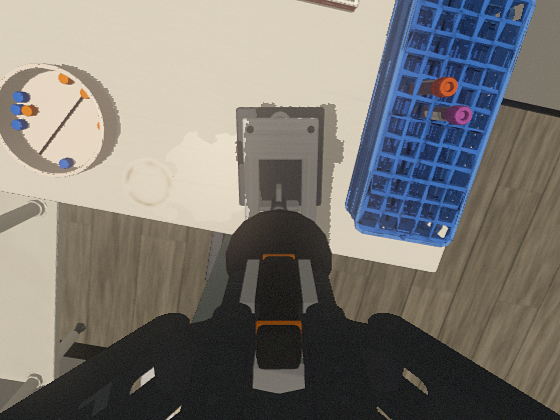

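View pics/s16.png

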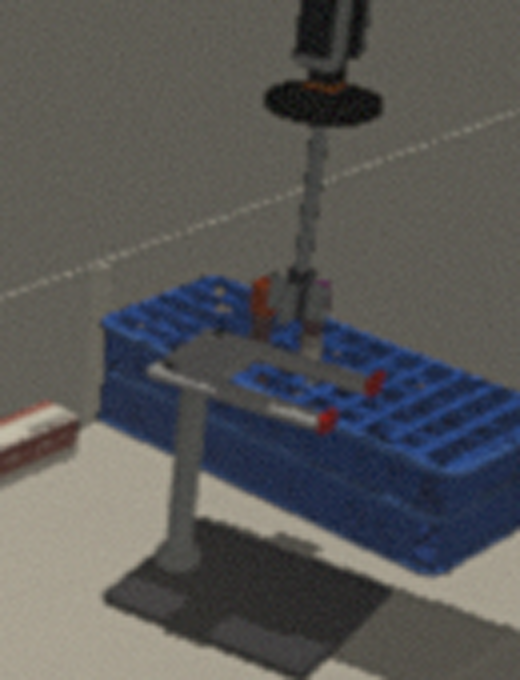

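Request:
carry_out --targets '[{"tx": 0,"ty": 0.1,"tz": 0.5,"rx": 0,"ry": 0,"rz": 0.2},{"tx": 0,"ty": 0,"tz": 1.5,"rx": 0,"ry": 0,"rz": 0},{"tx": 0,"ty": 0,"tz": 1.5,"rx": 0,"ry": 0,"rz": 0},{"tx": 0,"ty": 0,"tz": 1.5,"rx": 0,"ry": 0,"rz": 0},{"tx": 0,"ty": 0,"tz": 1,"rx": 0,"ry": 0,"rz": 0},{"tx": 0,"ty": 0,"tz": 0,"rx": 0,"ry": 0,"rz": 0}]'

```text
time: 15.78
ee_pos: [0.4464, 0.0218, 0.2243]
tcp_rot: [-3.141, 0.004, 0.194]
contact_force: [-0.8, 0.4, -1.1]
finger_gap: 0.0131
```

```bash
python3 go.py .4477 .0232 .1517; python3 go.py .4477 .0232 .1517
```

```text
15.78 [ 0.016  0.359 -0.169  2.059  0.088  0.735 -1.585] [0.4464 0.0218 0.2243] [-3.1409  0.0042  0.194 ] F [-0.8  0.4 -1.1] gap 0.0131
tool shift cm [ 0.19 -0.11  7.26] norm 7.27
15.78 [ 0.016  0.359 -0.169  2.059  0.088  0.735 -1.585] [0.4464 0.0218 0.2243] [-3.1409  0.0042  0.194 ] F [-0.8  0.4 -1.1] gap 0.0131
tool shift cm [ 0.19 -0.11  7.26] norm 7.27
```

Small residual sway; no side force, so the paddle is through the slot. Continue down, slowing at the end.

Request:
carry_out --targets '[{"tx": 0.1,"ty": 0,"tz": 1.5,"rx": 0,"ry": 0,"rz": 0},{"tx": 0,"ty": 0,"tz": 1.5,"rx": 0,"ry": 0,"rz": 0},{"tx": 0,"ty": 0,"tz": 1.5,"rx": 0,"ry": 0,"rz": 0},{"tx": 0,"ty": 0,"tz": 1,"rx": 0,"ry": 0,"rz": 0},{"tx": 0,"ty": 0,"tz": 0.7,"rx": 0,"ry": 0,"rz": 0},{"tx": 0,"ty": 0,"tz": 0.3,"rx": 0,"ry": 0,"rz": 0},{"tx": 0,"ty": 0,"tz": 0.2,"rx": 0,"ry": 0,"rz": 0},{"tx": 0,"ty": 0,"tz": 0,"rx": 0,"ry": 0,"rz": 0},{"tx": 0,"ty": 0,"tz": 0,"rx": 0,"ry": 0,"rz": 0}]'

```text
time: 16.53
ee_pos: [0.4493, 0.0217, 0.1598]
tcp_rot: [3.141, -0.001, 0.193]
contact_force: [0.2, -1.0, -2.0]
finger_gap: 0.0131
```

```bash
python3 - <<'E'
from h import *
c=cam("wrist"); cv2.imwrite("pics/w17.png",c["image"])
c=cam("scene"); crop(c,320,80,450,250,4,"pics/s17.png")
E
python3 go.py .4477 .0232 .1517
```

```text
16.63 [-0.005  0.466 -0.146  2.129  0.125  0.553 -1.62 ] [0.4493 0.0217 0.1599] [ 3.1414e+00 -1.2000e-03  1.9310e-01] F [-0.   0.  -0.3] gap 0.0126
tool shift cm [-0.13 -0.18  0.82] norm 0.85
```

View pics/w17.png

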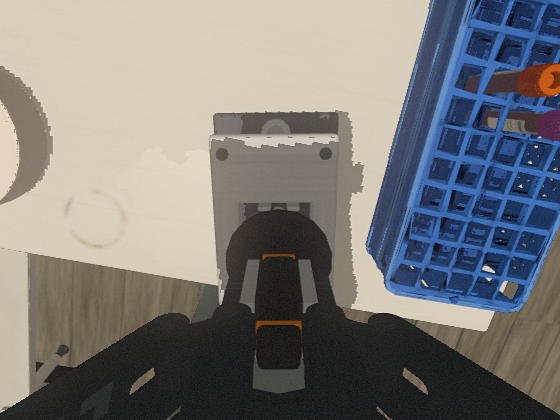

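View pics/s17.png

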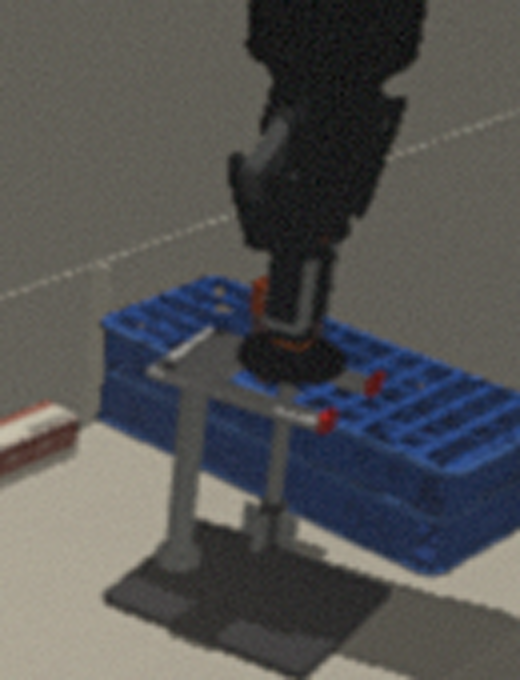

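Request:
carry_out --targets '[{"tx": -0.1,"ty": -0.2,"tz": 0.2,"rx": 0,"ry": 0,"rz": -0.2},{"tx": 0,"ty": 0,"tz": 0.2,"rx": 0,"ry": 0,"rz": 0},{"tx": 0,"ty": 0,"tz": 0.2,"rx": 0,"ry": 0,"rz": 0},{"tx": 0,"ty": 0,"tz": 0.15,"rx": 0,"ry": 0,"rz": 0},{"tx": 0,"ty": 0,"tz": 0,"rx": 0,"ry": 0,"rz": 0},{"tx": 0,"ty": 0,"tz": 0,"rx": 0,"ry": 0,"rz": 0}]'

```text
time: 17.13
ee_pos: [0.4475, 0.0234, 0.1517]
tcp_rot: [-3.142, 0.0, 0.197]
contact_force: [-0.3, 0.8, -0.6]
finger_gap: 0.0131
```

```bash
python3 - <<'E'
from h import *
c=cam("wrist"); cv2.imwrite("pics/w18.png",c["image"])
E
python3 go.py .4477 .0232 .1517
```

```text
17.18 [-0.012  0.479 -0.143  2.14   0.13   0.531 -1.626] [0.4475 0.0234 0.1517] [-3.1416e+00  1.0000e-04  1.9670e-01] F [ 0.  -0.3 -1.3] gap 0.013
tool shift cm [0.02 0.02 0.  ] norm 0.03
```

View pics/w18.png

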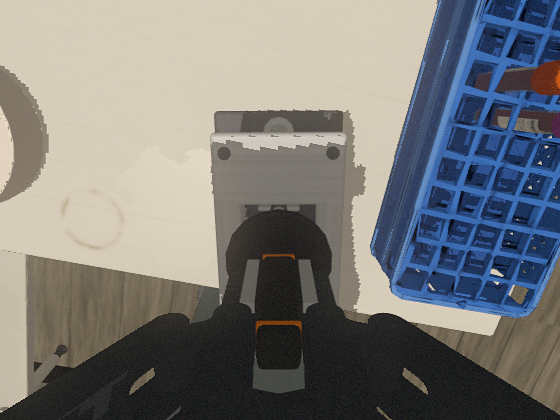

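Request:
carry_out --targets '[{"tx": 0,"ty": 0,"tz": 0.05,"rx": 0,"ry": 0,"rz": 0},{"tx": 0,"ty": 0,"tz": 0.05,"rx": 0,"ry": 0,"rz": 0},{"tx": 0,"ty": 0,"tz": 0,"rx": 0,"ry": 0,"rz": 0},{"tx": 0,"ty": 0,"tz": 0,"rx": 0,"ry": 0,"rz": 0}]'

```text
time: 17.52
ee_pos: [0.4476, 0.0234, 0.1516]
tcp_rot: [3.141, -0.0, 0.197]
contact_force: [-2.5, -0.0, 9.3]
finger_gap: 0.0128
```

```bash
python3 go.py .4477 .0232 .1517
```

```text
17.52 [-0.012  0.479 -0.143  2.14   0.131  0.53  -1.626] [0.4476 0.0234 0.1516] [ 3.1413e+00 -4.0000e-04  1.9650e-01] F [-2.5 -0.   9.3] gap 0.0128
tool shift cm [ 0.01  0.02 -0.01] norm 0.02
```

Seated (9 N upward). Open.

Request:
carry_out --targets '[{"tx": 0,"ty": 0,"tz": 0,"rx": 0,"ry": 0,"rz": 0},{"tx": 0,"ty": 0,"tz": 0,"rx": 0,"ry": 0,"rz": 0},{"tx": 0,"ty": 0,"tz": 0,"rx": 0,"ry": 0,"rz": 0},{"tx": 0,"ty": 0,"tz": 0,"rx": 0,"ry": 0,"rz": 0},{"tx": 0,"ty": 0,"tz": 0,"rx": 0,"ry": 0,"rz": 0},{"tx": 0,"ty": 0,"tz": 0,"rx": 0,"ry": 0,"rz": 0},{"tx": 0,"ty": 0,"tz": 0,"rx": 0,"ry": 0,"rz": 0},{"tx": 0,"ty": 0,"tz": 0,"rx": 0,"ry": 0,"rz": 0}]' --claw 1

```text
time: 18.18
ee_pos: [0.4475, 0.0234, 0.1508]
tcp_rot: [-3.142, 0.0, 0.197]
contact_force: [-0.3, 0.6, 0.3]
finger_gap: 0.0856
```

```bash
python3 - <<'E'
from h import *
c=cam("wrist"); cv2.imwrite("pics/w19.png",c["image"])
E
python3 go.py .4477 .0232 .1517
```

```text
18.23 [-0.012  0.481 -0.143  2.141  0.131  0.528 -1.626] [0.4475 0.0234 0.1508] [-3.1416 -0.      0.1966] F [ 0.4  0.  -0. ] gap 0.0853
tool shift cm [ 0.01  0.02 -0.09] norm 0.09
```

View pics/w19.png

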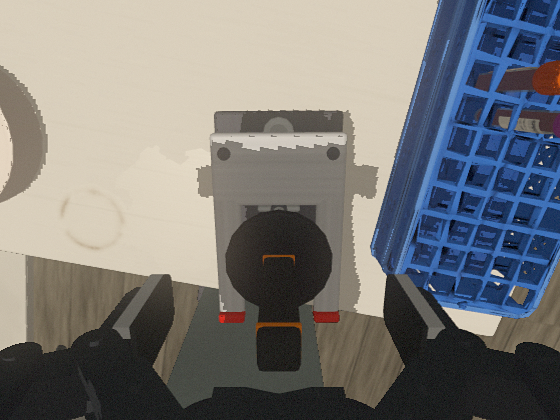

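Hanging just as before. Retreat straight up.

Request:
carry_out --targets '[{"tx": 0,"ty": 0,"tz": -1,"rx": 0,"ry": 0,"rz": 0},{"tx": 0,"ty": 0,"tz": -2,"rx": 0,"ry": 0,"rz": 0},{"tx": 0,"ty": 0,"tz": -2,"rx": 0,"ry": 0,"rz": 0},{"tx": 0,"ty": 0,"tz": -2,"rx": 0,"ry": 0,"rz": 0},{"tx": 0,"ty": 0,"tz": -2,"rx": 0,"ry": 0,"rz": 0},{"tx": 0,"ty": 0,"tz": -2,"rx": 0,"ry": 0,"rz": 0},{"tx": 0,"ty": 0,"tz": -2,"rx": 0,"ry": 0,"rz": 0},{"tx": 0,"ty": 0,"tz": -1.5,"rx": 0,"ry": 0,"rz": 0},{"tx": 0,"ty": 0,"tz": 0,"rx": 0,"ry": 0,"rz": 0},{"tx": 0,"ty": 0,"tz": 0,"rx": 0,"ry": 0,"rz": 0}]'

```text
time: 19.07
ee_pos: [0.4478, 0.0234, 0.2963]
tcp_rot: [3.141, -0.002, 0.197]
contact_force: [0.2, -0.2, 0.1]
finger_gap: 0.0856
```

```bash
python3 - <<'E'
from h import *
c=cam("wrist"); im=c["image"]; cv2.imwrite("pics/w20.png",im)
cv2.imwrite("pics/w20b.png",cv2.resize(im[50:190,0:130],None,fx=4.2,fy=4.2,interpolation=cv2.INTER_CUBIC))
c=cam("scene"); cv2.imwrite("pics/s20.png",c["image"])
E
python3 go.py .4477 .0232 .1517
```

```text
19.17 [ 0.029  0.263 -0.183  1.96   0.059  0.925 -1.557] [0.4468 0.0233 0.295 ] [-3.1415e+00  1.5000e-03  1.9660e-01] F [ 0.5 -0.1 -0.4] gap 0.0853
tool shift cm [ 0.11  0.02 14.33] norm 14.33
```

View pics/w20.png

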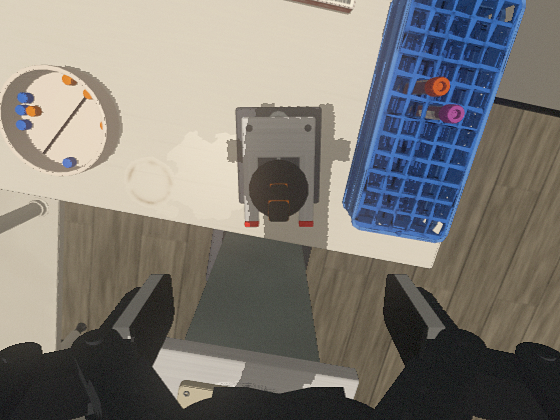

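View pics/w20b.png

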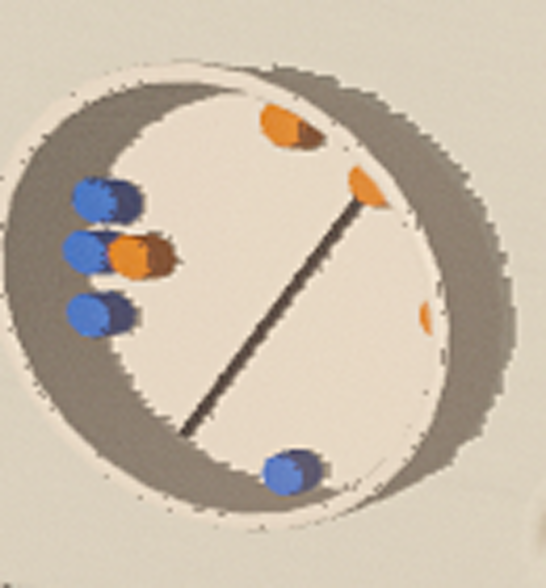

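View pics/s20.png

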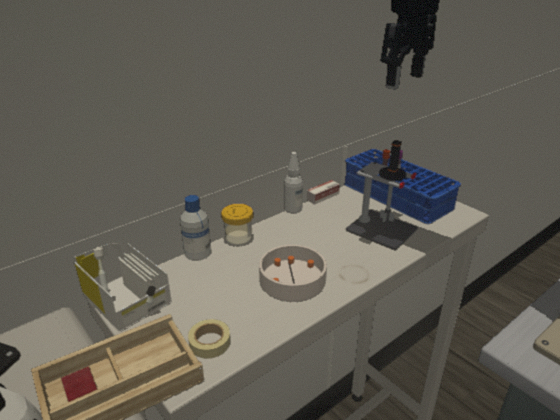

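```bash
python3 -c "
from station import job; print(job.close_job())"
```

```text
the job is handed in; nothing more can be done
None
```

I took the stirrer from its fork and stirred low in the dish, with the tip about 4 mm off the floor and its axis roughly 26–34 mm off centre. It went a little over two turns counter-clockwise. I then hung it back in the fork by its collar, let go and backed away. The job was handed in at about 19 s and reports no verdict.

**What the last checks showed:**
- **Pellets:** all eight are in the dish. The +x side of the line has three blue and two orange, the -x side has one blue and one orange, and one orange lies almost on the line.
- **Stirrer:** the wrist picture shows it hanging upright and centred, the same as at the start.
- **Surroundings:** the bystanders look unmoved, and the gripper is open about 9 cm above the handle.
- **Forces:** the wrist readings I saw stayed within about 5 N while stirring and about 9 N at seating. They were taken only at the end of each move.

**What did not go as planned:** the dish slid about 13 mm and turned about 13° during the stirring. I followed it by correcting the stirring centre as I went. I judged the six stirring steps from the commanded and measured path, not from a direct measurement in the dish's frame.

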